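# Press the mended toy house in the ratchet clamp

## Robot

A 6-joint arm with a two-finger parallel gripper is mounted at the origin on the work surface. World frame = base frame: x ahead of the robot, y to its left, z up, the work surface at z = 0. Lengths are in m, angles in rad, forces in N, time in s.
With the tool pointing down it reaches from about 0.425 to 0.95 m from the base axis. Payload 3.5 kg.
Tool frame: the origin (TCP) lies between the finger pads; the fingertips stand 8 mm ahead of it and the grasp point (between the pads) lies 11 mm behind it; x points along the fingers, z is the direction in which the jaws open and shut, and the axes are right-handed (so a half turn about x gives the same grasp; the last joint's range is limited). The gripper opens to 85 mm and grips with 20 to 120 N. Pads are 22 mm wide; open, the fingers measure 114 mm over their backs; the gripper's body (76 mm by 85 mm) begins 54 mm behind the grasp point. The pads swing forward as they close: fully open they stand 13 mm farther back than shut.
Start: joints at [1.145, 0.286, 1.577, -0, 1.279, -0.15], TCP at [0.184, 0.649, 0.239] pointing down, gripper open.
Joint ranges: [-2.77, 2.77], [-0.9, 2.22], [0.21, 2.48], [-1.53, 4.67], [0.24, 2.81], [-2.84, 2.84]. Speed limits (rad/s): [2.79, 2.79, 3.14, 3.14, 3.14, 3.14].

## Interface

Orientations are given as a rotation vector (axis times angle).
In Python, from station import readout, capture, workorder gives the robot as it stands.
- The arm moves only by the tool drive_tool, never from a script. Its argument "commands" is a list of rows, each a list of 3 entries, a list of its own where there are three numbers: the shift along the world's x, y, z in cm, then the turn about the world's z in rad, then the finger opening in cm, from 0 to 8.54. A call has exactly 5 rows; each row is the pose to reach, as a shift and turn from the pose measured when the call began; what a row does not reach only later rows make up. A row lasts 1/10 s, in which the tool goes at most 50 mm and 8.59 degrees, less where a joint would pass 70% of its speed; a pose out of reach is approached as far as the arm can. A call with a gripper value outside its range is refused whole. The fingers move at their own pace and stop on an object; the grip force is fixed at half the most. Time passes only in rows, so rows that repeat a pose let the fingers close, or fill a call up. It gives the time, the measured TCP pose, the force and the opening at its end, in the units of the state.
- readout.read_state(): the state, without advancing time (a new reading comes with each control period).
- capture(name): name is "scene" or "top" or "wrist"; returns a dict with "color" (420x560x3 uint8, red, green, blue), "depth" (420x560 float32, m along the optical axis (not along the pixel's ray), 0 where there is no reading), "fx", "fy", "cx", "cy" (pixels), "k1" (the pictures are not rectified: a ray, as slopes to the right and down, at radius r is drawn at 1 + k1 r^2 times it, then the intrinsics apply), "origin" and "attitude" of the camera in the world. Camera axes: x right, y up, looking along -z (the intrinsics and any distortion apply to the point x, -y, -z); pixel columns grow to the right and rows downward; lengths in m; the calibration is good to about 2 mm. A picture is of the moment at which its call begins.
- workorder.sign_off(): hands the job in, once; it reports no verdict.
The state is a dict: "time": time; "joint_pos": joint angles; "qd": joint speeds; "joint_torque": joint torques, N m; "tool_pos": TCP position; "ee_rot": TCP orientation; "contact_force": force on the tool from outside, world axes, zero at the start; "torque": the same for the moment, N m; "gripper_width": finger opening in m.
Only numpy, scipy, OpenCV 4.12 (cv2) and the standard library are available. Lean on these libraries where they do the work, as an engineer would, in place of code of your own. Each camera call takes 0.05 s, during which the arm holds its last target.

## Task

Stand the mended wooden toy house upright on the board between the jaws of the caulk-gun style clamp, ridge in line with the bar, and let go of it. Then pump the clamp's trigger until the spring pad has pushed the house against the fixed jaw and is itself pressed in about half of its spring travel, never nearly all the way, and finish while still holding the trigger squeezed. Move the jaw only by the trigger, never by pushing the rod or the pad, and leave the other things where they are.

Things in the scene. Friction and masses are not known exactly. Their poses are not given: they have to be found in the camera images.
- house_mid (a point): centre of the toy house's block, half-way up its walls. Plain wooden house: block 50 (own x) x 60 (own y) x 48 high, gable roof on it with the ridge along y, 70 high in all (a small chimney ends at 68); this point is 24 mm above its underside. About 0.1 to 0.2 kg. Grasp it across the 50 mm walls. The two 50 mm wide gable ends (+y, -y) are what the jaws press; the house may stand either way round. It is the only toy with a gable roof
- nest (a point): point on top of the clamp's board, on the bar's centre line, where the house is to stand (any place between the jaws will do). Axes: y along the bar from the pad towards the fixed jaw, z up. The fixed jaw's face lies 38 mm from here in +y; the pad's face 42 to 52 mm in -y at the start, so there is 80 to 90 mm for the 60 mm house. Board: 12 mm thick plywood, 130 wide (x); this point is 12 mm above the table. The board and clamp are fixed to the table
- fixed_jaw (a point): middle of the fixed jaw's face (faces -y of the nest axes), 41 mm above the table; steel block 50 wide, its top 70 mm above the table
- pad_face (a point): middle of the moving pad's rubber face (faces +y of the nest axes towards the house), 40 x 40 mm, its centre 38 mm above the table. It sits on a spring plunger at the rod's head and moves with the rod
- pad (a joint): how far the spring pad is pressed in, m: 0 free, 0.016 bottomed; spring 1000 N/m (8 mm = 8 N on the house). Aim at half, 0.008. Seen as the bright steel plunger between pad and rod head, 18 mm long when free and 10 mm at half
- trigger (a joint): angle of the trigger, rad: 0 let go (a spring returns it), 0.42 squeezed to its stop. A full stroke advances the rod about 7, at most 10.5 mm (ratchet, 3.5 mm pitch: the first few mm may be idle); as it returns the rod stays, held by 7 N of friction, so letting go of a loaded pad lets it relax to 6 mm of compression or less. Needs about 3 N at the grip when free, 10 N with the pad half in
- trigger_grip (a point): middle of the flat steel trigger's grip part, 66 mm above its pivot and about 170 mm above the table; 22 wide, 8 thick along the bar, it goes 24 mm higher and ends at about 193 mm. At rest it leans 0.2 rad towards the jaws; squeezing moves its grip about 27 mm in -y of the nest axes, towards the handle. Its axes turn with it; at trigger = 0 they are parallel to the nest axes
- handle_grip (a point): middle of the fixed upright handle at the trigger's height (170 mm above the table); 28 wide, 10 thick along the bar, top at 192 mm above the table. It stands behind the trigger (-y). Over handle and trigger together: 53 mm at rest, 26 mm fully squeezed. The clamp's housing below reaches 102 mm above the table
- rod: square steel push rod 14 mm thick along the bar (y), axis 48 mm above the table, with its head plate and the pad: not to be pushed by hand. Its origin is a point of the board's underside, 107 mm behind the nest point in -y when the rod is fully back; a row of ratchet teeth, 3.5 mm pitch, runs along its top
- tower_mid (a point): bystander: wooden toy tower 45 x 45 x 85 mm with battlements; point 40 mm above its underside
- train_mid (a point): bystander: wooden toy locomotive 85 long (x) x 48 x 68 mm high; point 30 mm above its underside
- doll_mid (a point): bystander: turned wooden doll, 54 mm across, 83 high; point 40 mm up
- eggcup_mid (a point): bystander: small wooden cup, 44 mm across, 50 high; point 25 mm up
- gluejar_mid (a point): bystander: jar, 60 mm across, 90 high; point 45 mm up
There are look-alikes about, which are no part of the job. What is shaped like the part that bears house_mid but green or turquoise is not meant.

How it is judged:
On the way, in this order (a step that is already met when the one before it is completed fails the run):
1. the house stands upright on the board between the jaws, ridge along the bar, let go (x of house_mid in the frame of nest between -0.012 and 0.012 m and z of house_mid in the frame of nest between 0.019 and 0.029 m and angle between house_mid's own z axis and vertical below 0.1 rad and angle between the y axis of house_mid and the y axis of nest, either way round below 0.15 rad and contact force between the fingers and house below 0.3 N and y of house_mid in the frame of nest between -0.024 and 0.012 m and linear speed of house below 0.02 m/s and value of joint pad below 0.002 m), for 0.2 s.
2. the pad touches the house and begins to give (x of house_mid in the frame of nest between -0.012 and 0.012 m and z of house_mid in the frame of nest between 0.019 and 0.029 m and angle between house_mid's own z axis and vertical below 0.1 rad and angle between the y axis of house_mid and the y axis of nest, either way round below 0.15 rad and contact force between the fingers and house below 0.3 N and value of joint pad above 0.003 m and contact force between rod and house above 1 N), for 0.1 s.
At the end, for the whole second after the job is handed in: House upright on the board (tilt under 0.1 rad, within 12 mm of the centre line, ridge within 0.15 rad of the bar) against the fixed jaw, untouched; the spring pad presses it, 5.5 to 12.5 mm in; the fingers hold the trigger squeezed (over 0.06 rad, over 1.5 N) (x of house_mid in the frame of nest between -0.012 and 0.012 m and z of house_mid in the frame of nest between 0.019 and 0.029 m and angle between house_mid's own z axis and vertical below 0.1 rad and angle between the y axis of house_mid and the y axis of nest, either way round below 0.15 rad and contact force between the fingers and house below 0.3 N and value of joint pad between 0.0055 and 0.0125 m and y of house_mid in the frame of nest between 0.004 and 0.012 m and contact force between rod and house above 3 N and contact force between the fingers and trigger above 1.5 N and linear speed of house below 0.01 m/s and value of joint trigger above 0.06 rad); the arm keeps its last pose, push and grip.
It fails at once if the pad was pressed nearly all the way in (over 14 mm): the house is crushed (value of joint pad above 0.014 m).
It fails at once if the robot pushed the rod or pad directly (over 3 N) (contact force between any of the fingers, the arm and rod above 3 N).
It fails at once if a bystander was moved more than 30 mm (distance of any of tower_mid, train_mid, doll_mid, eggcup_mid, gluejar_mid from where it was at the start of the episode above 0.03 m).
It also fails if it takes over 67 s, if anything falls off the work surface, if the arm or the gripper's body presses on something with over 40 N, if the wrist force passes 120 N, or if a joint passes its speed limit or range.

## Working session

There is one attempt and no reset: what is moved stays moved. The work goes in short steps, Python scripts to look and compute and a tool call to move; the robot and the scene stay as the last step left them, time stands still between calls to the robot, and variables do not carry over. Pictures are saved under pics/ and viewed, and the job is handed in when it is done.

Besides the shell and the picture viewer there is one more tool, called after "Call:" by a JSON object that holds its "method" and its "body". drive_tool: Moves the arm, as the interface text tells. Its arguments: {"type":"object","properties":{"commands":{"type":"array","items":{"type":"array"}}},"required":["commands"]}

```bash
ls; mkdir -p pics
cat > h.py <<'E'
import numpy as np, cv2
from station import readout, capture, workorder
from scipy.spatial.transform import Rotation as R
def snap(name, fn):
    c=capture(name); np.save(f'/tmp/{fn}.npy',c,allow_pickle=True)
    cv2.imwrite(f'pics/{fn}.png',cv2.resize(c['color'][:,:,::-1],(784,588),interpolation=cv2.INTER_CUBIC)); return c
def load(fn): return np.load(f'/tmp/{fn}.npy',allow_pickle=True).item()
def att(c):
    a=np.array(c['attitude'],float)
    if a.shape==(3,3): return a
    if a.size==3: return R.from_rotvec(a).as_matrix()
    raise Exception(a)
def cloud(c):
    h,w=c['depth'].shape
    u,v=np.meshgrid(np.arange(w),np.arange(h))
    K=np.array([[c['fx'],0,c['cx']],[0,c['fy'],c['cy']],[0,0,1]])
    p=np.stack([u,v],-1).reshape(-1,1,2).astype(float)
    s=cv2.undistortPoints(p,K,np.array([c['k1'],0,0,0.])).reshape(h,w,2)
    d=c['depth']
    P=np.stack([s[...,0]*d,-s[...,1]*d,-d],-1)
    W=P@att(c).T+np.array(c['origin'])
    W[d<=0]=np.nan
    return W
def proj(c,p):
    q=(np.array(p)-np.array(c['origin']))@att(c)
    s=np.array([q[0],-q[1]])/-q[2]; s*=1+c['k1']*(s@s)
    return c['fx']*s[0]+c['cx'],c['fy']*s[1]+c['cy']
E
python3 - <<'E'
from h import *
for n in ['scene','top','wrist']:
    c=snap(n,n+'0'); print(n,c['origin'],c['attitude'],c['fx'],c['k1'])
print(readout.read_state())
E
```

```text
pics
scene [ 1.46631301 -0.64426059  0.90794464] [0.87991805 0.44657948 0.82478743] 466.8414998689672 -0.0528297966468497
top [0.32123289 0.06238254 1.3646003 ] [ 0.15321054 -0.15078495 -1.5497633 ] 541.9660052661977 -0.08705024512495356
wrist [0.10796571 0.67139266 0.37254231] [-0.26756592 -0.20085695  1.28460909] 343.1240486337075 -0.07224256682788152
{'time': 0.15, 'joint_pos': array([ 1.14501376e+00,  2.87020928e-01,  1.57786584e+00, -8.48270169e-06,
        1.27860373e+00, -1.50020854e-01]), 'qd': array([ 1.38420165e-04, -2.38919840e-03, -4.19112194e-03, -2.05686700e-03,
        1.73485482e-03,  2.92851666e-05]), 'joint_torque': array([ 1.14573490e-03, -4.06602681e+01, -2.93140966e+01, -1.14994746e-04,
        3.91368216e-03, -8.43092689e-07]), 'tool_pos': array([0.18356383, 0.64903318, 0.23821214]), 'ee_rot': array([-1.00470178,  1.32883031,  1.00318251]), 'contact_force': array([0.42262016, 0.26661182, 0.32260724]), 'torque': array([ 0.0311935 ,  0.01987592, -0.01013375]), 'gripper_width': 0.08543514880771023}
```

View pics/scene0.png

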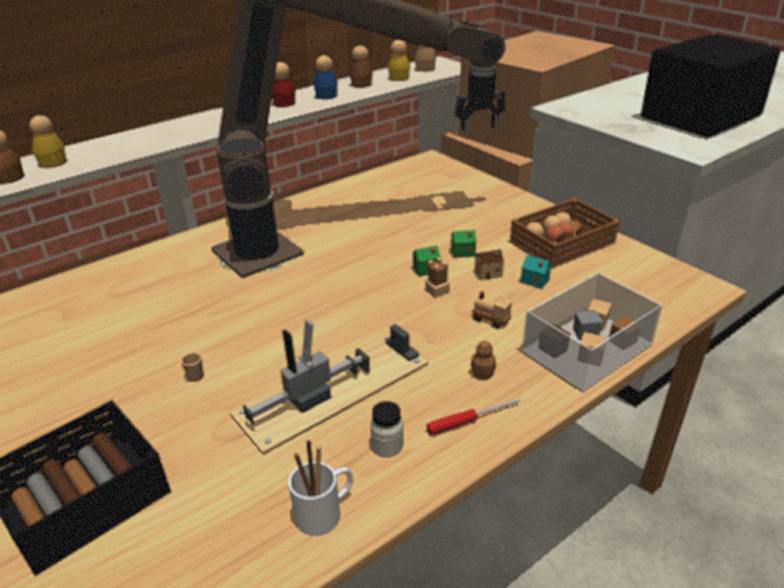

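View pics/top0.png

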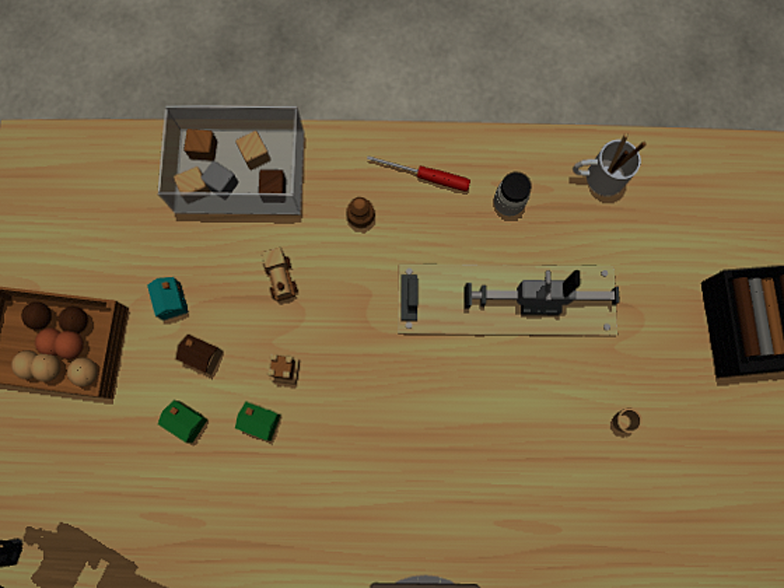

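View pics/wrist0.png

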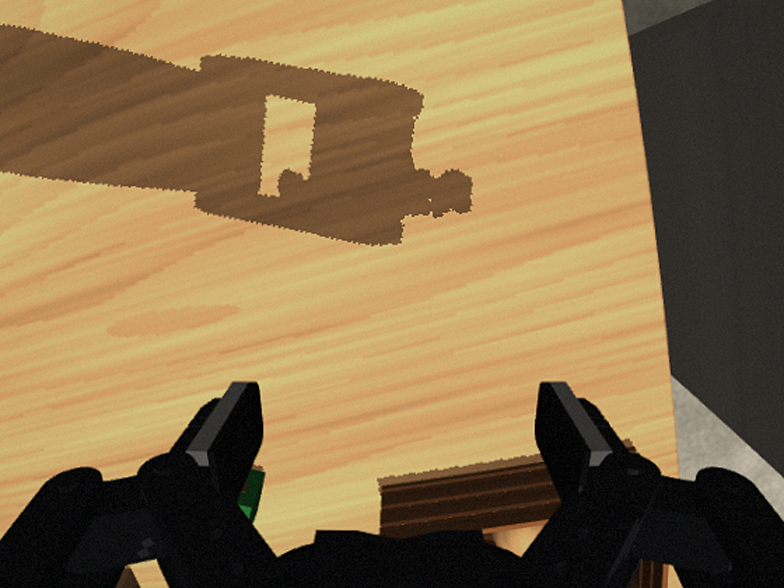

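The top view (784 wide) shows the brown house at (199,355) with green and turquoise look-alikes. The clamp is at (510,298), with its fixed jaw on the left at (408,297). I'll measure both next.

Run:
```python
from h import *
c=load('top0'); W=cloud(c)
def box(x0,x1,y0,y1): 
    return W[int(y0/1.4):int(y1/1.4),int(x0/1.4):int(x1/1.4)].reshape(-1,3)
t=box(300,390,380,500); print('table z',np.nanmedian(t[:,2]))
h=box(165,235,325,385); m=h[:,2]>0.035; p=h[m]
print('house n',len(p),'zmax',np.nanpercentile(p[:,2],[50,95,99]))
r=cv2.minAreaRect((p[:,:2]*1000).astype(np.float32)); print(r)
top=p[p[:,2]>0.063]; print('ridge',top[:,:2].mean(0),len(top)); 
r=cv2.fitLine((top[:,:2]).astype(np.float32),cv2.DIST_L2,0,.01,.01).ravel();print(r,np.degrees(np.arctan2(r[1],r[0])), top.min(0),top.max(0))
b=box(380,640,250,350)
m=(b[:,2]>0.006)&(b[:,2]<.018); q=b[m]; print('board',cv2.minAreaRect((q[:,:2]*1000).astype(np.float32)),np.median(q[:,2]))
j=box(385,440,265,330); q=j[j[:,2]>.055]; print('jaw',q.min(0),q.max(0),cv2.minAreaRect((q[:,:2]*1000).astype(np.float32)))
# grid of clamp heights
q=b[b[:,2]>.1]; print('housing>0.1',q.min(0),q.max(0))
q=b[b[:,2]>.15]; print('>.15',q.min(0),q.max(0))
for i in range(275,325,4): print(i,' '.join('%3d'%(1000*W[int(i/1.4),int(k/1.4),2]) for k in range(395,625,8)))
```

```text
table z -0.0005243330279626202
house n 531 zmax [0.05795081 0.06955398 0.07201056]
((485.3731994628906, 406.9235534667969), (63.94526672363281, 48.21551513671875), 67.72801208496094)
ridge [0.48545261 0.40613457] 172
[0.4192776  0.9078581  0.4854526  0.40613458] 65.211006 [0.46618005 0.37665928 0.06303109] [0.50473842 0.43675716 0.07305292]
board ((600.9759521484375, -152.815673828125), (183.53599548339844, 479.1014099121094), 0.8658255338668823) 0.011642831721905056
jaw [0.57083481 0.01954726 0.05693775] [0.61989338 0.03711212 0.07559874] ((595.38671875, 28.3013858795166), (49.085777282714844, 17.368701934814453), 0.5470117330551147)
housing>0.1 [ 0.57779568 -0.25032296  0.10002447] [ 0.61637029 -0.15595095  0.19602409]
>.15 [ 0.58282877 -0.23605782  0.15027111] [ 0.60936414 -0.18075664  0.19602409]
275   0  21  24  15  10  12  12   9   9   8  10   9  11  12  14  12  17  13  15 193  13  12  10 190  10   8  16   5  -4
279   0  26  67  11  12  11  13  11  11  10  13  11   7  10   9  11  13   4  11 187  12  12 155 192  10  13   9  15   1
283  -4  24  68  11  16  12  12  11  12  55  13  11  13   6  18   6  98 102  96 190 100 106 154 193  15   9  12  14   5
287  -5  27  69  15  16  12   9  12  14  56  10  51  10  10   9  12  96  97 101 160  99 102 152   7  12   9  14   8  -3
291  -1  23  73  13   9   8  14  15  13  51  11  57  13  13   7   7 105 103 102 142 103 104 149  13  16   9  10   8   0
295  -2  19  67   8   6   9   9  11  10  52  56  55  55  52  60  56 105 105 103 114 104 104 122  55  52  54  52  51   2Traceback (most recent call last):
  File "<stdin>", line 17, in <module>
  File "<stdin>", line 17, in <genexpr>
ValueError: cannot convert float NaN to integer
```

Run:
```python
from h import *
c=load('top0'); cv2.imwrite('pics/t0z.png',cv2.resize(c['color'][170:260,270:460,::-1],(760,360),interpolation=cv2.INTER_CUBIC))
cv2.imwrite('pics/t0h.png',cv2.resize(c['color'][220:320,100:220,::-1],(720,600),interpolation=cv2.INTER_CUBIC))
c=load('scene0'); cv2.imwrite('pics/s0z.png',cv2.resize(c['color'][220:330,160:310,::-1],(750,550),interpolation=cv2.INTER_CUBIC))
```

```text
(no output)
```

View pics/t0z.png

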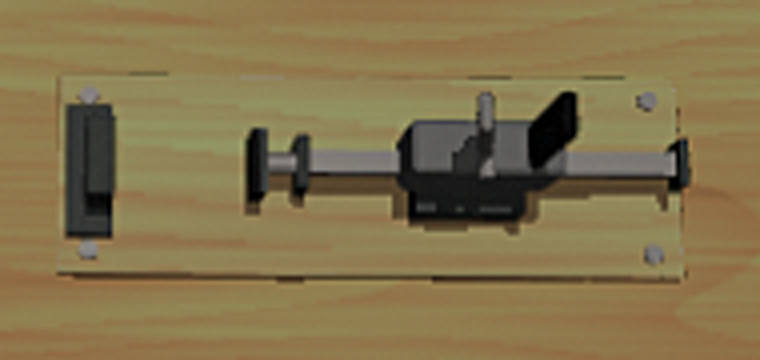

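View pics/t0h.png

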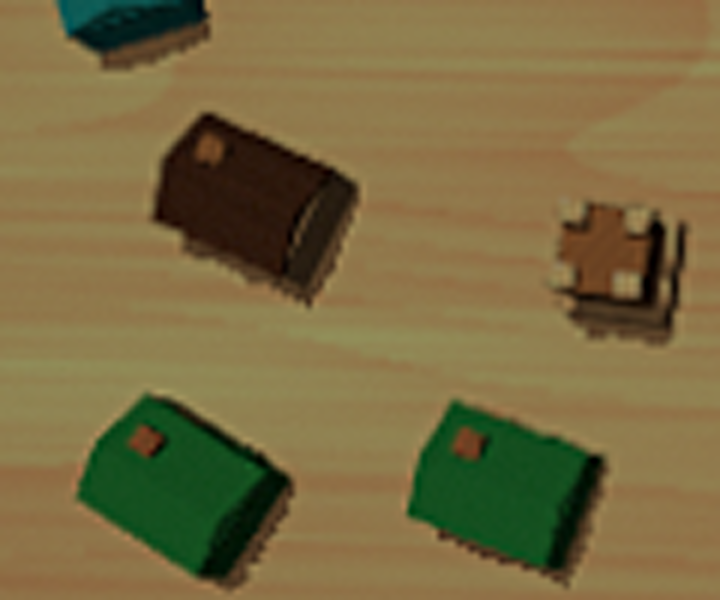

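View pics/s0z.png

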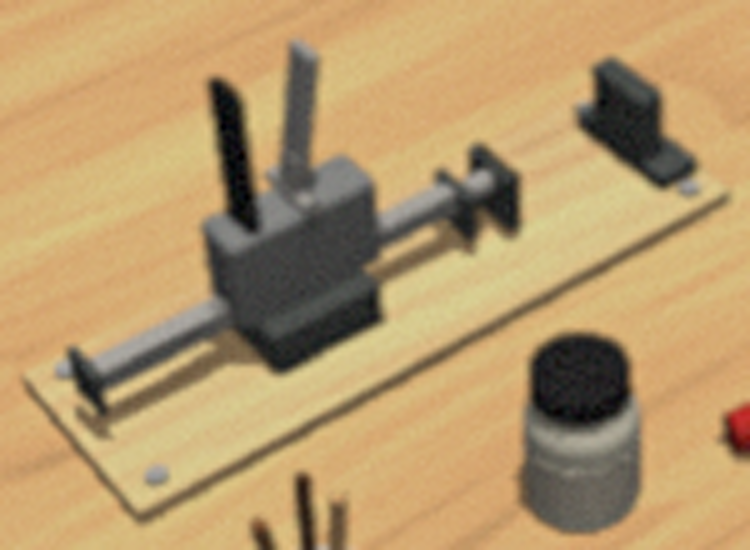

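Run:
```python
from h import *
c=load('top0'); W=cloud(c)
def box(x0,x1,y0,y1): 
    return W[int(y0/1.4):int(y1/1.4),int(x0/1.4):int(x1/1.4)].reshape(-1,3)
b=box(380,640,250,350); b=b[~np.isnan(b[:,0])]
# boards: column-wise extents
Z=W[...,2]; 
e=[]
for u in range(290,436,4):
    col=W[170:250,u]; m=(col[:,2]>.007)&(col[:,2]<.018)
    xs=np.sort(col[m,0]); e.append((np.median(col[m,1]),xs[1],xs[-2]))
e=np.array(e)
for k in (1,2):
    print('edge',np.polyfit(e[:,0],e[:,k],1))
def fitx(q,n):
    print(n,len(q),np.percentile(q,[2,50,98],axis=0).round(4).tolist())
s=lambda y0,y1,z0,z1:b[(b[:,1]>y0)&(b[:,1]<y1)&(b[:,2]>z0)&(b[:,2]<z1)&(b[:,0]>.55)&(b[:,0]<.65)]
fitx(s(.0,.06,.062,.08),'jaw top'); fitx(s(-.10,-.04,.042,.07),'pad/rodhead')
fitx(s(-.3,-.24,.042,.07),'rod rear'); fitx(s(-.3,-.1,.09,.108),'housing');
q=s(-.3,-.1,.12,.21)
for y0 in np.arange(-.26,-.14,.01):
    r=q[(q[:,1]>=y0)&(q[:,1]<y0+.01)]
    if len(r): print(round(y0,3),len(r),r.min(0).round(3),r.max(0).round(3))
# pad profile
q=s(-.10,-.04,.042,.07); 
for y0 in np.arange(-.1,-.04,.004):
    r=q[(q[:,1]>=y0)&(q[:,1]<y0+.004)]
    if len(r): print(round(y0,3),len(r),r[:,0].min().round(3),r[:,0].max().round(3),np.median(r[:,2]).round(3))
```

```text
edge [-0.00157938  0.53566377]
edge [-0.0067938   0.65735164]
jaw top 157 [[0.5721, 0.0196, 0.0625], [0.5947, 0.0292, 0.0691], [0.6196, 0.037, 0.0744]]
pad/rodhead 170 [[0.5781, -0.0994, 0.0449], [0.5959, -0.0774, 0.0544], [0.6149, -0.0652, 0.0617]]
rod rear 104 [[0.5812, -0.2982, 0.0439], [0.597, -0.2805, 0.0541], [0.6058, -0.2438, 0.0673]]
housing 440 [[0.5806, -0.2473, 0.0913], [0.5937, -0.1919, 0.1012], [0.6139, -0.1575, 0.1073]]
-0.24 49 [ 0.584 -0.236  0.121] [ 0.609 -0.23   0.194]
-0.23 89 [ 0.583 -0.23   0.12 ] [ 0.609 -0.226  0.195]
-0.21 1 [ 0.588 -0.201  0.127] [ 0.588 -0.201  0.127]
-0.2 14 [ 0.587 -0.2    0.121] [ 0.59  -0.191  0.177]
-0.19 45 [ 0.586 -0.189  0.15 ] [ 0.608 -0.181  0.196]
-0.1 27 0.58 0.612 0.055
-0.096 23 0.58 0.612 0.053
-0.092 7 0.59 0.602 0.051
-0.088 12 0.591 0.604 0.049
-0.084 10 0.591 0.603 0.049
-0.08 8 0.59 0.603 0.052
-0.076 23 0.577 0.615 0.057
-0.072 27 0.578 0.617 0.057
-0.068 33 0.578 0.617 0.052
```

Run:
```python
from h import *
s=readout.read_state(); M=R.from_rotvec(s['ee_rot']).as_matrix(); print(M.round(3)); 
print('open dir deg',np.degrees(np.arctan2(M[1,2],M[0,2])))
# house refine: symmetric via roof planes
c=load('top0'); W=cloud(c); h=W[int(325/1.4):int(385/1.4),int(165/1.4):int(235/1.4)].reshape(-1,3); h=h[h[:,2]>.04]
from scipy.optimize import least_squares
def f(a):
    cx,cy,th,z0=a
    d=(h[:,0]-cx)*-np.sin(th)+(h[:,1]-cy)*np.cos(th)
    return h[:,2]-np.maximum(.045,(z0-abs(d)*22/25))
r=least_squares(f,[.4855,.4065,np.radians(66),.07],loss='soft_l1',f_scale=.002); print(r.x,np.degrees(r.x[2]))
th=r.x[2]; al=(h[:,0]-.4855)*np.cos(th)+(h[:,1]-.4065)*np.sin(th); g=abs(f(r.x))<.004; ac=(h[:,0]-r.x[0])*-np.sin(th)+(h[:,1]-r.x[1])*np.cos(th)
k=g&(h[:,2]>.06); print(np.percentile(al[k],[1,99]),np.percentile(ac[g],[1,99]))
```

```text
[[-0.001 -0.962  0.272]
 [-0.002  0.272  0.962]
 [-1.     0.    -0.002]]
open dir deg 74.2001728602134
[0.82254738 1.20026249 1.16835135 0.06890148] 66.94160159812323
[-0.03081961  0.0297565 ] [-0.02431801  0.02308985]
```

Call:
{"method": "drive_tool", "body": {"commands": [[[30.2, -24.3, -2], -1.7, 8.5], [[30.2, -24.3, -2], -1.7, 8.5], [[30.2, -24.3, -2], -1.7, 8.5], [[30.2, -24.3, -2], -1.7, 8.5], [[30.2, -24.3, -2], -1.7, 8.5]]}}

```text
time: 0.65
tool_pos: [0.3791, 0.4912, 0.2253]
ee_rot: [-0.422, 1.53, 0.423]
contact_force: [0.1, 0.5, -0.7]
gripper_width: 0.085
```

```bash
cat >> h.py <<'E'
def st():
    s=readout.read_state(); M=R.from_rotvec(s['ee_rot']).as_matrix()
    return s['tool_pos'],np.degrees(np.arctan2(M[1,2],M[0,2])),s
E
python3 -c "
from h import *
t,y,s=st();print(t,y,np.radians(-23.1-y))"
```

```text
[0.37911894 0.49123334 0.2253395 ] 30.89174507478296 -0.9423337204523947
```

Call:
{"method": "drive_tool", "body": {"commands": [[[10.6, -8.5, -1.5], -0.942, 8.5], [[10.6, -8.5, -1.5], -0.942, 8.5], [[10.6, -8.5, -1.5], -0.942, 8.5], [[10.6, -8.5, -1.5], -0.942, 8.5], [[10.6, -8.5, -1.5], -0.942, 8.5]]}}

```text
time: 1.15
tool_pos: [0.4861, 0.4047, 0.2094]
ee_rot: [0.168, 1.567, -0.168]
contact_force: [-0.6, 0.9, 0.2]
gripper_width: 0.0848
```

```bash
python3 -c "
from h import *
t,y,s=st();print(t,y,np.radians(-23.1-y),s['joint_pos'])
snap('wrist','w1')"
```

```text
[0.48611496 0.40469328 0.20940842] -12.26910867824 -0.18903471449039258 [5.33577691e-01 2.20075164e-01 1.71252124e+00 1.29171797e-03
 1.21097875e+00 7.47257492e-01]
```

View pics/w1.png

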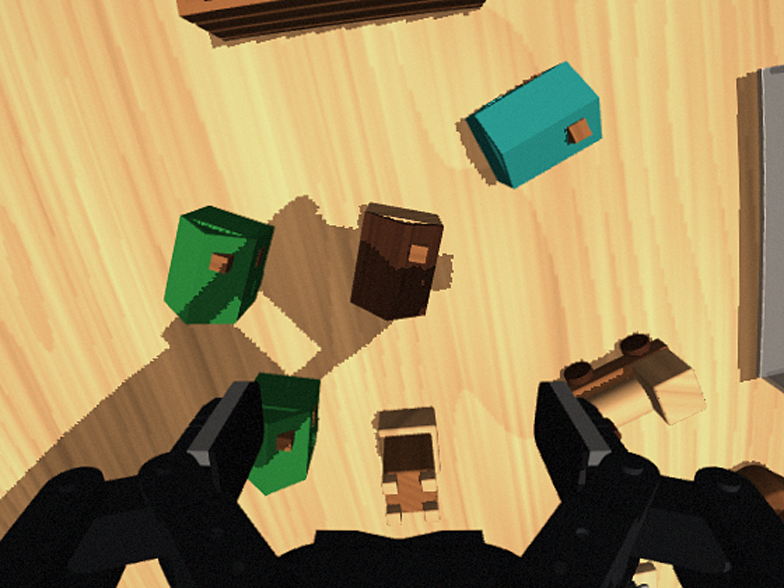

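The wrist view shows the brown house at about (397,262), centred between the fingers and slightly turned. The tower is at (408,480). I'll refine the house pose from this depth image.

```bash
cat > fit.py <<'E'
from h import *
from scipy.optimize import least_squares
def fith(W,c0,th0,rad=.05,zb=0.):
    h=W.reshape(-1,3); h=h[~np.isnan(h[:,0])]
    h=h[(np.hypot(h[:,0]-c0[0],h[:,1]-c0[1])<rad)&(h[:,2]>.05+zb)&(h[:,2]<.08+zb)]
    n=lambda th:np.array([-np.sin(th),np.cos(th)])
    f=lambda a:h[:,2]-(a[2]-abs((h[:,:2]-c0)@n(a[1])-a[0])*22/25)
    r=least_squares(f,[0,th0,.07+zb],loss='soft_l1',f_scale=.0015)
    th=r.x[1]; g=abs(f(r.x))<.004
    al=(h[:,:2]-c0)@np.array([np.cos(th),np.sin(th)])
    k=g&(h[:,2]>.058+zb); lo,hi=np.percentile(al[k],[1,99]); 
    ctr=np.array(c0)+r.x[0]*n(th)+(lo+hi)/2*np.array([np.cos(th),np.sin(th)])
    return ctr,np.degrees(th),r.x[2],hi-lo,g.sum()
E
python3 -c "
from fit import *
for n in ['w1','top0']: print(fith(cloud(load(n)),[.4855,.4065],1.16))"
```

```text
(array([0.48458007, 0.40861104]), np.float64(67.11889122198468), np.float64(0.06992713433462751), np.float64(0.05926970705021126), np.int64(3348))
(array([0.48449251, 0.40633265]), np.float64(66.35345946398147), np.float64(0.06961185135040893), np.float64(0.060613052315333094), np.int64(358))
```

Call:
{"method": "drive_tool", "body": {"commands": [[[-0.16, 0.28, -5], -0.189, 8.5], [[-0.16, 0.28, -8], -0.189, 8.5], [[-0.16, 0.28, -11], -0.189, 8.5], [[-0.16, 0.28, -11], -0.189, 8.5], [[-0.16, 0.28, -11], -0.189, 8.5]]}}

```text
time: 1.7
tool_pos: [0.4837, 0.4081, 0.0994]
ee_rot: [0.317, 1.55, -0.318]
contact_force: [0.2, -0.2, 0.2]
gripper_width: 0.0852
```

```bash
python3 -c "
from fit import *
t,y,s=st();print(t,y,np.radians(-23.1-y))
c=snap('wrist','w2'); print(fith(cloud(c),[.4845,.4075],1.16)); print(fith(cloud(c),[.4845,.4075],1.16,.045))"
```

```text
[0.48374188 0.40807512 0.09944383] -23.168230377948078 0.001190844745074062
(array([0.48477006, 0.40867858]), np.float64(67.11576052730734), np.float64(0.0699146817040108), np.float64(0.05895284587379689), np.int64(7389))
(array([0.48477006, 0.40867858]), np.float64(67.11576052730734), np.float64(0.0699146817040108), np.float64(0.05895284587379689), np.int64(7389))
```

View pics/w2.png

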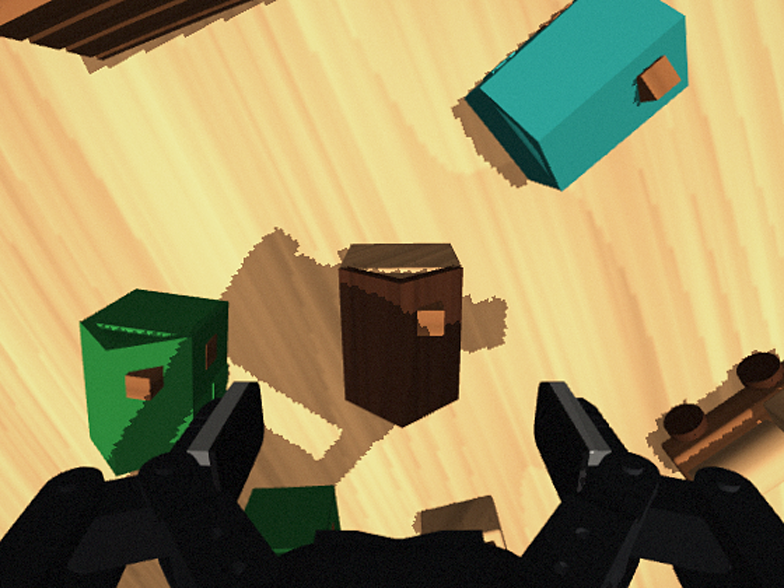

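The house is centred between the fingers at (402,335) and square to them, and the nearest green toy is clear of the left finger. Descending and gripping.

Call:
{"method": "drive_tool", "body": {"commands": [[[0.08, 0.0, -4], 0, 8.5], [[0.08, 0.0, -7], 0, 8.5], [[0.08, 0.0, -8.1], 0, 8.5], [[0.08, 0.0, -8.1], 0, 8.5], [[0.08, 0.0, -8.1], 0, 6.5]]}}

```text
time: 2.25
tool_pos: [0.487, 0.4096, 0.0225]
ee_rot: [0.32, 1.545, -0.314]
contact_force: [0.5, 0.4, 0.1]
gripper_width: 0.0727
```

Call:
{"method": "drive_tool", "body": {"commands": [[[0, 0, 0], 0, 5.0], [[0, 0, 0], 0, 4.0], [[0, 0, 0], 0, 4.0], [[0, 0, 0], 0, 4.0], [[0, 0, 0], 0, 4.0]]}}

```text
time: 2.75
tool_pos: [0.489, 0.411, 0.0257]
ee_rot: [0.323, 1.541, -0.311]
contact_force: [0.3, 0.1, 7.2]
gripper_width: 0.0493
```

```bash
python3 -c "
from fit import *
t,y,s=st();print(t,y,s['joint_pos'],s['joint_torque'],s['gripper_width'],s['contact_force'],s['torque']); print(R.from_rotvec(s['ee_rot']).as_matrix().round(3))
snap('wrist','w3');snap('top','t3')"
```

```text
[0.48901649 0.41100038 0.02567369] -23.164663321194663 [0.53962045 0.45028616 1.79170439 0.00233127 0.88965693 0.94244123] [-2.30060499e-01 -3.68068528e+01 -2.06498641e+01 -1.32761272e-01
 -1.22070350e-01  1.99776253e-02] 0.04925874001465793 [0.27565017 0.07935097 7.16803513] [0.09038362 0.15537411 0.05999107]
[[ 0.008  0.393  0.919]
 [ 0.007  0.919 -0.393]
 [-1.     0.009  0.004]]
```

View pics/w3.png

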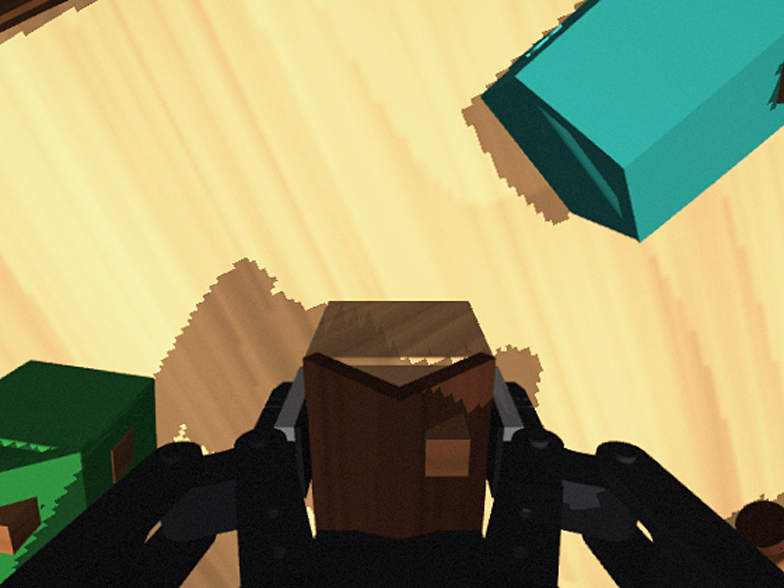

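View pics/t3.png

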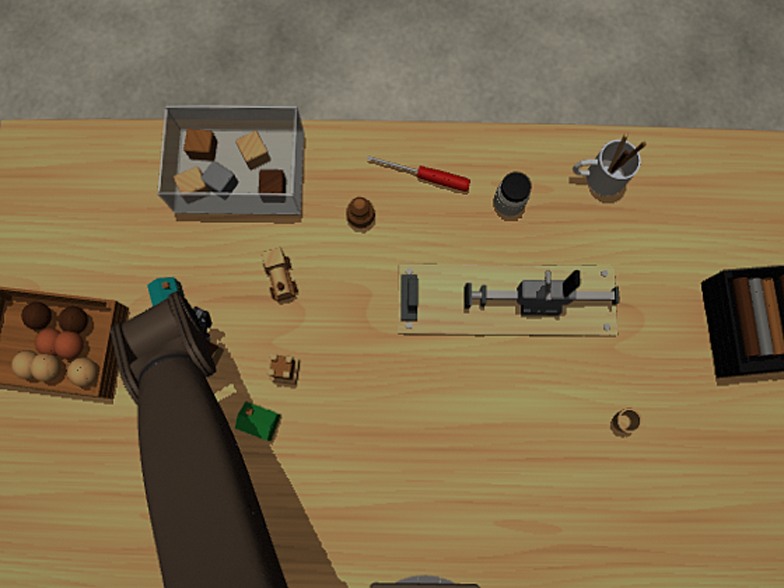

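Call:
{"method": "drive_tool", "body": {"commands": [[[0, 0, 4], 0, 4.0], [[0, 0, 8], 0, 4.0], [[0, 0, 12.5], 0, 4.0], [[0, 0, 12.5], 0, 4.0], [[0, 0, 12.5], 0, 4.0]]}}

```text
time: 3.35
tool_pos: [0.4897, 0.4114, 0.1526]
ee_rot: [0.325, 1.539, -0.309]
contact_force: [-1.1, 0.3, -0.9]
gripper_width: 0.0491
```

```bash
python3 -c "
from fit import *
t,y,s=st();print(t,y,s['gripper_width'],s['contact_force'],s['torque']); print(R.from_rotvec(s['ee_rot']).as_matrix().round(3))
c=snap('wrist','w4'); print(fith(cloud(c),[.4845,.4075],1.16,zb=.125))
h=cloud(c).reshape(-1,3); h=h[(abs(h[:,0]-t[0])<.03)&(abs(h[:,1]-t[1])<.04)]; print(np.nanpercentile(h[:,2],[5,50,90,95,99]))"
```

```text
[0.4896775  0.41135329 0.15257267] -23.159848437185623 0.04910458564620803 [-1.07547474  0.26428423 -0.94893309] [ 0.02384033  0.03798018 -0.01395396]
[[ 0.011  0.393  0.919]
 [ 0.008  0.919 -0.393]
 [-1.     0.012  0.007]]
(array([0.49118892, 0.41448513]), np.float64(64.07255873214437), np.float64(0.19850622351996297), np.float64(0.04471374276940859), np.int64(13862))
[-2.22822013e-04  1.88700059e-01  2.28340122e-01  2.31447551e-01
  2.35674312e-01]
```

View pics/w4.png

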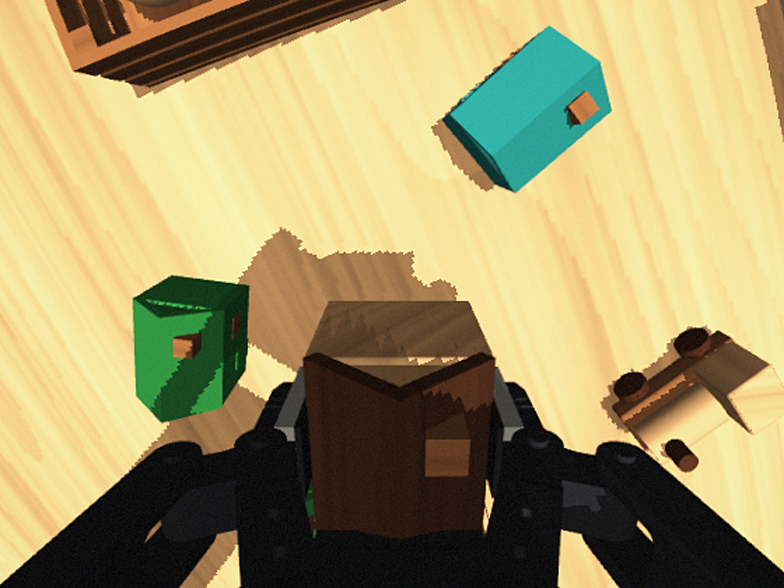

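```bash
python3 -c "
from fit import *
for n,zb,t in [('w2',0,[.48374,.40808]),('w3',0,[.48902,.41100]),('w4',.127,[.48968,.41135])]:
    W=cloud(load(n)).reshape(-1,3); W=W[~np.isnan(W[:,0])]
    d=W[:,:2]-t; a=np.array([.393,.919]); b=np.array([.919,-.393])
    al=d@a; ac=d@b; k=(abs(ac)<.023)&(abs(al)<.05)&(W[:,2]>.045+zb)&(W[:,2]<.073+zb)
    print(n,np.percentile(al[k],[1,98,99.5]),np.percentile(W[k,2],[50,95]))
    for lo in np.arange(.015,.04,.002):
        q=k&(al>lo)&(al<lo+.002)&(abs(ac)<.02); print(round(lo,3),q.sum(),end='; ')
    q=(abs(al)<.02)&(W[:,2]>.056+zb)&(W[:,2]<.073+zb)&(abs(ac)<.02)
    x=ac[q];z=W[q,2]; 
    from scipy.optimize import curve_fit
    print(curve_fit(lambda x,c,z0:z0-abs(x-c)*.88,x,z,[0,.07+zb])[0])
"
```

```text
w2 [-0.02866471  0.0304282   0.03061944] [0.060535   0.06891848]
0.015 250; 0.017 259; 0.019 351; 0.021 255; 0.023 255; 0.025 269; 0.027 371; 0.029 658; 0.031 0; 0.033 0; 0.035 0; 0.037 0; 0.039 0; [0.00158774 0.07066227]
w3 [-0.02323024  0.02593129  0.02613456] [0.06001515 0.06880209]
0.015 720; 0.017 553; 0.019 593; 0.021 600; 0.023 1476; 0.025 1802; 0.027 0; 0.029 0; 0.031 0; 0.033 0; 0.035 0; 0.037 0; 0.039 0; [0.00115266 0.07089881]
w4 [-0.02342942  0.02585129  0.0260976 ] [0.18692802 0.19570069]
0.015 663; 0.017 568; 0.019 594; 0.021 608; 0.023 1497; 0.025 1731; 0.027 0; 0.029 0; 0.031 0; 0.033 0; 0.035 0; 0.037 0; 0.039 0; [0.00110213 0.1978052 ]
```

Call:
{"method": "drive_tool", "body": {"commands": [[[10.6, -43, 0.8], 0.404, 4.0], [[10.6, -43, 0.8], 0.404, 4.0], [[10.6, -43, 0.8], 0.404, 4.0], [[10.6, -43, 0.8], 0.404, 4.0], [[10.6, -43, 0.8], 0.404, 4.0]]}}

```text
time: 3.9
tool_pos: [0.5458, 0.171, 0.1519]
ee_rot: [0.006, 1.572, 0.006]
contact_force: [0.7, 0.4, -2.0]
gripper_width: 0.049
```

```bash
python3 -c "
from fit import *
t,y,s=st();print(t,y,np.radians(0-y),100*(np.array([.5955,-.0188,.12])-t))"
```

```text
[0.54582768 0.17097716 0.15194793] 0.01147887466349415 -0.00020034415730172907 [  4.9672316  -18.97771617  -3.1947934 ]
```

Call:
{"method": "drive_tool", "body": {"commands": [[[5.0, -19, 0], 0, 4.0], [[5.0, -19, 0], 0, 4.0], [[5.0, -19, 0], 0, 4.0], [[5.0, -19, 0], 0, 4.0], [[5.0, -19, -1.2], 0, 4.0]]}}

```text
time: 4.4
tool_pos: [0.597, -0.0247, 0.1392]
ee_rot: [0.009, 1.571, -0.0]
contact_force: [0.3, 0.2, -1.4]
gripper_width: 0.0489
```

```bash
python3 -c "
from fit import *
t,y,s=st();print(t,y,100*(np.array([.5955,-.0188,.0375])-t)); print(R.from_rotvec(s['ee_rot']).as_matrix().round(3))
c=snap('wrist','w5');snap('top','t5');snap('scene','s5')"
```

```text
[ 0.59695049 -0.02465118  0.13924289] -0.34550895731803133 [ -0.14504894   0.58511816 -10.17428931]
[[-0.     0.006  1.   ]
 [ 0.006  1.    -0.006]
 [-1.     0.006 -0.   ]]
```

View pics/w5.png

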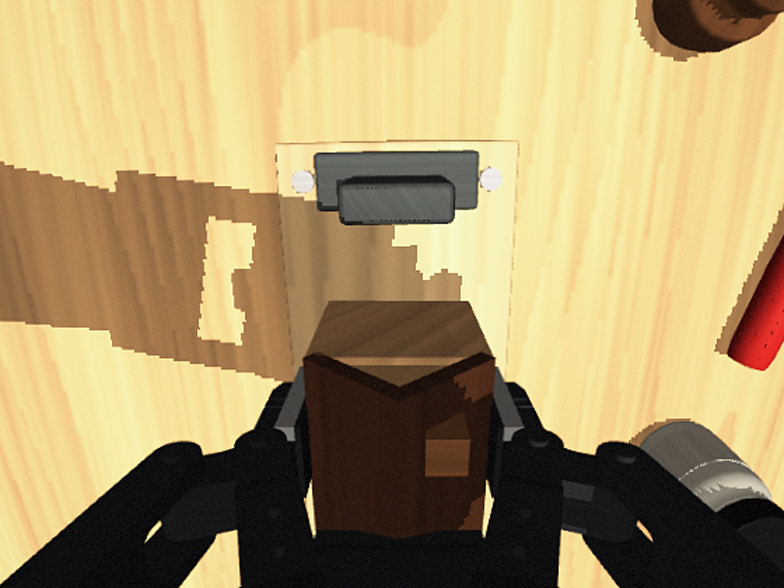

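View pics/t5.png

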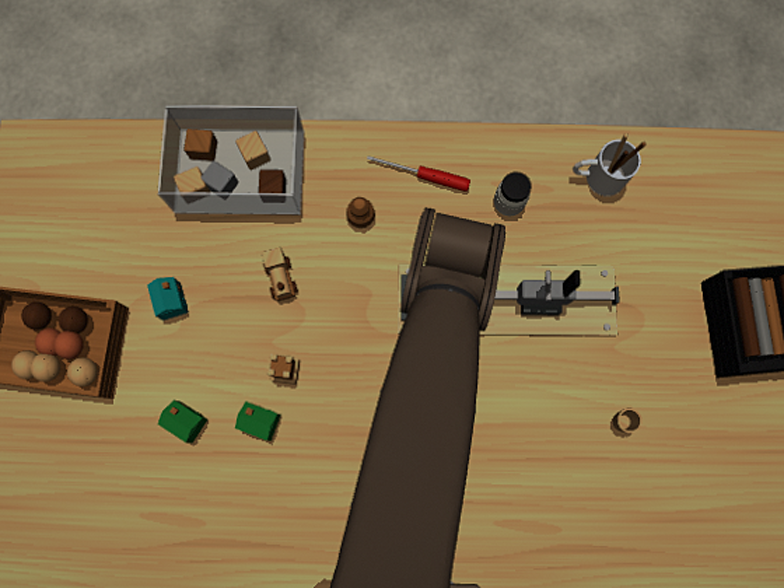

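View pics/s5.png

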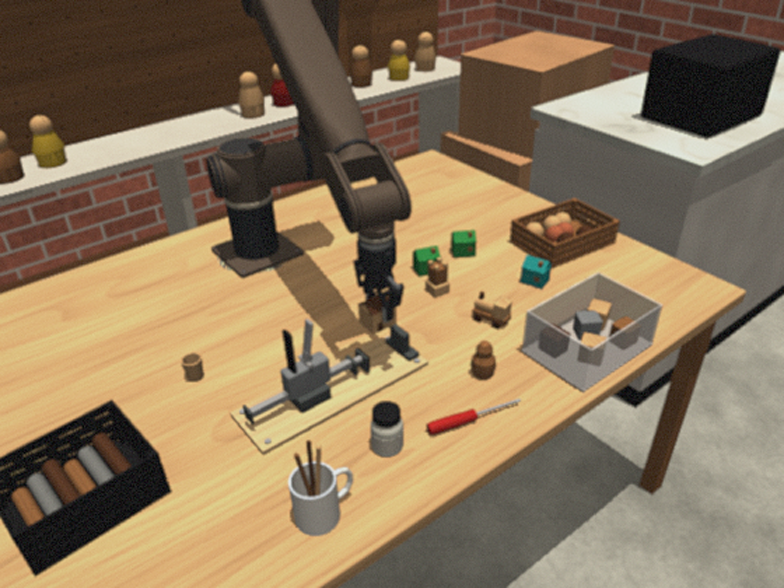

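The wrist view shows the fixed jaw at (397,200) on the bar line ahead of the held house, with the jaw faces parallel to the gable. I'll check the jaw pose from this closer view.

```bash
python3 -c "
from fit import *
W=cloud(load('w5')).reshape(-1,3); W=W[~np.isnan(W[:,0])]
j=W[(W[:,2]>.03)&(W[:,2]<.08)&(abs(W[:,0]-.596)<.04)&(W[:,1]>.005)&(W[:,1]<.06)]
top=j[j[:,2]>.066]; print('top',len(top),top.min(0),top.max(0),np.percentile(top,[2,98],axis=0))
f=j[(j[:,2]<.062)]; print('face',len(f),np.median(f,axis=0),np.percentile(f,[2,98],axis=0),np.polyfit(f[:,0],f[:,1],1))
b=W[(W[:,2]>.006)&(W[:,2]<.018)&(abs(W[:,0]-.596)<.09)&(W[:,1]>.0)&(W[:,1]<.06)]; print('board',np.percentile(b,[1,99],axis=0))
k=W[(W[:,2]>.1)&(W[:,2]<.2)&(abs(W[:,0]-.597)<.02)&(abs(W[:,1]+.02)<.06)]; print('house far y',np.percentile(k[:,1],[98,99.5]),k[:,2].max())
"
```

```text
top 2504 [0.57130297 0.02004463 0.06613606] [0.6211763  0.03852458 0.07197519] [[0.57274827 0.02090257 0.06709128]
 [0.6198742  0.03803411 0.07102512]]
face 257 [0.59528693 0.03829734 0.04767856] [[0.57435916 0.03798375 0.03039665]
 [0.61824067 0.03852954 0.06145982]] [0.00698102 0.03413987]
board [[5.32704395e-01 3.42311462e-04 9.91878037e-03]
 [6.60193190e-01 5.47153767e-02 1.54932514e-02]]
house far y [0.00153045 0.00168388] 0.19997934847525556
```

Call:
{"method": "drive_tool", "body": {"commands": [[[-0.15, 0.58, -3], 0.01, 4.0], [[-0.15, 0.58, -6], 0.01, 4.0], [[-0.15, 0.58, -7], 0.01, 4.0], [[-0.15, 0.58, -7], 0.01, 4.0], [[-0.15, 0.58, -7], 0.01, 4.0]]}}

```text
time: 5.05
tool_pos: [0.5926, -0.0121, 0.0674]
ee_rot: [-0.001, 1.578, 0.016]
contact_force: [1.0, 0.3, -0.8]
gripper_width: 0.0491
```

```bash
python3 -c "
from fit import *
t,y,s=st();print(t,y,100*(np.array([.5955,-.0188,.0375])-t),s['contact_force'])
c=snap('scene','s6'); cv2.imwrite('pics/s6z.png',cv2.resize(c['color'][190:300,170:310,::-1],(756,594),interpolation=cv2.INTER_CUBIC))"
```

```text
[ 0.59257244 -0.01212224  0.06736883] 0.5999145179770091 [ 0.29275642 -0.66777628 -2.98688325] [ 0.9543656   0.25993257 -0.75806158]
```

View pics/s6z.png

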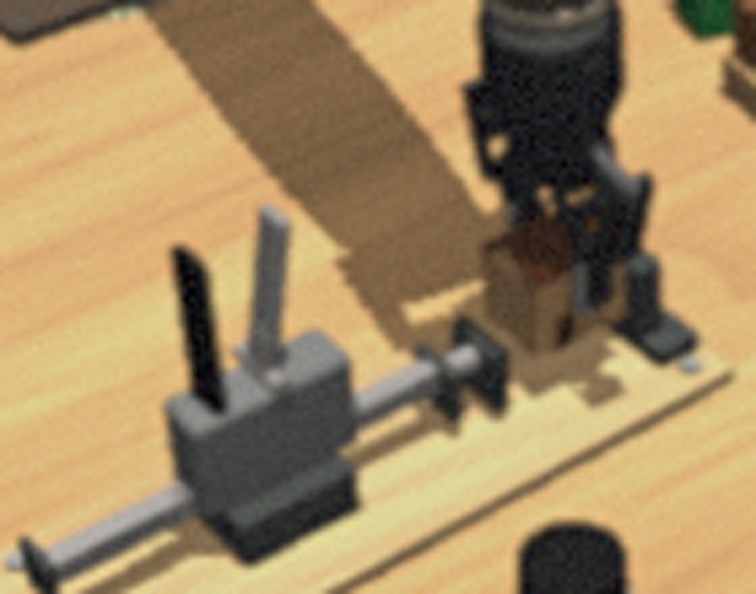

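Call:
{"method": "drive_tool", "body": {"commands": [[[0.2, -0.4, 0], -0.005, 4.0], [[0.3, -0.65, 0], -0.01, 4.0], [[0.3, -0.65, 0], -0.01, 4.0], [[0.3, -0.65, 0], -0.01, 4.0], [[0.3, -0.65, 0], -0.01, 4.0]]}}

```text
time: 5.6
tool_pos: [0.5961, -0.019, 0.0682]
ee_rot: [0.007, 1.576, 0.007]
contact_force: [0.3, 0.1, -2.0]
gripper_width: 0.0493
```

```bash
python3 -c "
from fit import *
t,y,s=st();print(t,y,100*(np.array([.5955,-.0188,.0375])-t),s['contact_force'],abs(s['qd']).max());print(R.from_rotvec(s['ee_rot']).as_matrix().round(3))"
```

```text
[ 0.59611116 -0.0190409   0.06817635] -0.002960906436044516 [-0.06111577  0.02409043 -3.06763458] [ 0.28973999  0.09165623 -1.95045286] 0.0027596522799456335
[[-0.005  0.     1.   ]
 [ 0.009  1.    -0.   ]
 [-1.     0.009 -0.005]]
```

Good. I'll lower it slowly to just above the board.

Call:
{"method": "drive_tool", "body": {"commands": [[[0, 0, -1.0], 0, 4.0], [[0, 0, -2.0], 0, 4.0], [[0, 0, -2.7], 0, 4.0], [[0, 0, -3.0], 0, 4.0], [[0, 0, -3.0], 0, 4.0]]}}

```text
time: 6.1
tool_pos: [0.5959, -0.0189, 0.0379]
ee_rot: [0.007, 1.577, 0.007]
contact_force: [-1.4, 0.8, 0.9]
gripper_width: 0.049
```

Call:
{"method": "drive_tool", "body": {"commands": [[[0, 0, 0], 0, 4.0], [[0, 0, 0], 0, 4.0], [[0, 0, -0.05], 0, 4.0], [[0, 0, -0.1], 0, 4.0], [[0, 0, -0.1], 0, 4.0]]}}

```text
time: 6.6
tool_pos: [0.5959, -0.019, 0.0379]
ee_rot: [0.007, 1.578, 0.007]
contact_force: [-4.3, 1.3, 5.8]
gripper_width: 0.0495
```

```bash
python3 -c "
from fit import *
t,y,s=st();print(t,y,s['contact_force'],abs(s['qd']).max());print(R.from_rotvec(s['ee_rot']).as_matrix().round(3))
c=snap('scene','s7'); cv2.imwrite('pics/s7z.png',cv2.resize(c['color'][190:300,170:310,::-1],(756,594),interpolation=cv2.INTER_CUBIC))
W=cloud(snap('wrist','w7')).reshape(-1,3); W=W[~np.isnan(W[:,0])]
k=W[(abs(W[:,0]-.597)<.02)&(abs(W[:,1]+.02)<.035)&(W[:,2]>.06)&(W[:,2]<.1)]
print(np.polyfit(k[:,0]*0+k[:,1],k[:,2],1), k[:,1].max(), np.percentile(k[:,2],[50,95,99]))"
```

```text
[ 0.59591887 -0.01895851  0.03788637] 0.009466989418234522 [-4.33128609  1.29257033  5.79811656] 0.00254131457601642
[[-0.007 -0.     1.   ]
 [ 0.009  1.     0.   ]
 [-1.     0.009 -0.007]]
[-0.01407335  0.07337366] 0.0076598363860442 [0.07411995 0.0812338  0.08247113]
```

View pics/s7z.png

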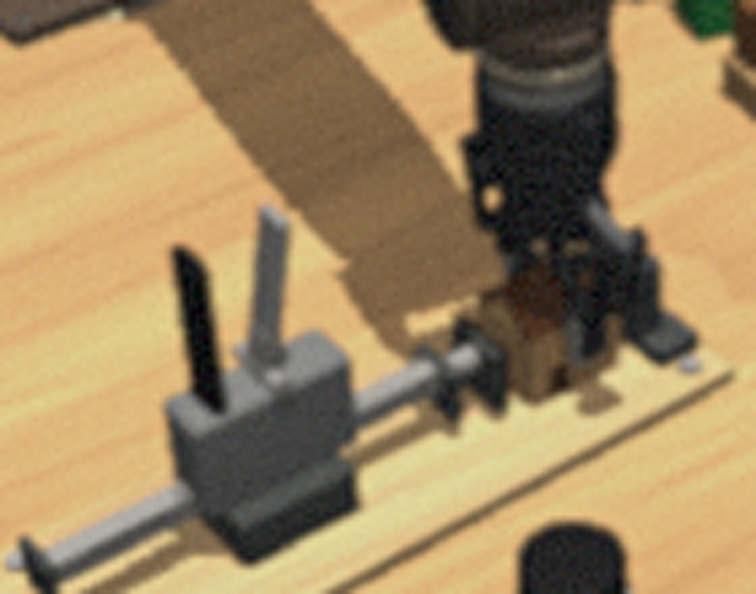

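The house rests on the board, with 5.8 N upward on the tool. Opening.

Call:
{"method": "drive_tool", "body": {"commands": [[[0, 0, 0], 0, 5.2], [[0, 0, 0], 0, 5.8], [[0, 0, 0], 0, 6.6], [[0, 0, 0], 0, 7.5], [[0, 0, 0], 0, 8.5]]}}

```text
time: 7.2
tool_pos: [0.5958, -0.019, 0.0377]
ee_rot: [0.007, 1.578, 0.007]
contact_force: [0.0, 0.1, 0.7]
gripper_width: 0.085
```

Call:
{"method": "drive_tool", "body": {"commands": [[[0, 0, 0], 0, 8.5], [[0, 0, 3], 0, 8.5], [[0, 0, 7], 0, 8.5], [[0, 0, 12], 0, 8.5], [[0, 0, 16], 0, 8.5]]}}

```text
time: 7.7
tool_pos: [0.5962, -0.019, 0.2004]
ee_rot: [0.007, 1.576, 0.007]
contact_force: [1.4, 0.2, 1.0]
gripper_width: 0.0848
```

```bash
python3 -c "
from fit import *
t,y,s=st();print(t,y,s['gripper_width'],s['contact_force'],s['joint_pos'])
c=snap('wrist','w8'); print(fith(cloud(c),[.5965,-.0225],1.57,zb=.012))"
```

```text
[ 0.59623098 -0.01899736  0.20036052] 0.01090666802842217 0.08481416266027528 [1.35994412 0.19047102 0.96022531] [-0.20493782  0.15303318  1.80731119  0.00820578  1.18828365 -0.20819415]
(array([ 0.59588516, -0.01436343]), np.float64(89.63624236166947), np.float64(0.08179117701104799), np.float64(0.07584216651784152), np.int64(3867))
```

View pics/w8.png

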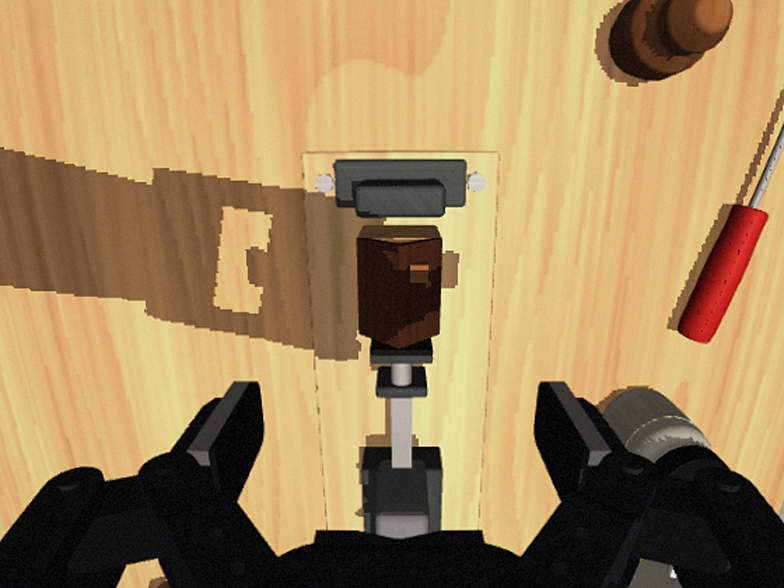

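The house stands between the jaws at about (400,290), let go and square to the bar. Its fit gives x 0.5959 and 89.6°. Next I'll go above the trigger and handle, turned a quarter.

Call:
{"method": "drive_tool", "body": {"commands": [[[0, 0, 4.5], -0.15, 8.5], [[0, -2, 4.5], -0.3, 8.5], [[0, -8, 4.5], -0.45, 8.5], [[0, -13, 4.5], -0.6, 8.5], [[0, -19.1, 4.5], -0.75, 8.5]]}}

```text
time: 8.25
tool_pos: [0.5999, -0.191, 0.2538]
ee_rot: [0.592, 1.479, -0.586]
contact_force: [1.5, 0.7, -0.2]
gripper_width: 0.0853
```

```bash
python3 -c "
from fit import *
t,y,s=st();print(t,y,np.radians(-90-y),100*(np.array([.596,-.21,.245])-t))"
```

```text
[ 0.59991828 -0.19095677  0.25376706] -43.21706319345963 -0.8165162810265709 [-0.39182776 -1.90432258 -0.87670613]
```

Call:
{"method": "drive_tool", "body": {"commands": [[[-0.3, -1.8, -0.8], -0.816, 8.5], [[-0.3, -1.8, -0.8], -0.816, 8.5], [[-0.3, -1.8, -0.8], -0.816, 8.5], [[-0.3, -1.8, -0.8], -0.816, 8.5], [[-0.3, -1.8, -0.8], -0.816, 8.5]]}}

```text
time: 8.75
tool_pos: [0.5968, -0.2091, 0.2452]
ee_rot: [1.159, 1.229, -1.16]
contact_force: [0.9, 0.7, -0.1]
gripper_width: 0.0852
```

```bash
python3 -c "
from fit import *
t,y,s=st();print(t,y,np.radians(-90-y),100*(np.array([.596,-.21,.245])-t))"
```

```text
[ 0.59676201 -0.20911749  0.24521136] -86.26724393909234 -0.06514888343661268 [-0.07620072 -0.08825148 -0.02113615]
```

Call:
{"method": "drive_tool", "body": {"commands": [[[0, 0, 0], -0.065, 8.5], [[0, 0, 0], -0.065, 8.5], [[0, 0, 0], -0.065, 8.5], [[0, 0, 0], -0.065, 8.5], [[0, 0, 0], -0.065, 8.5]]}}

```text
time: 9.25
tool_pos: [0.5968, -0.2091, 0.2452]
ee_rot: [1.206, 1.2, -1.208]
contact_force: [-0.4, 0.4, -0.2]
gripper_width: 0.0851
```

```bash
python3 -c "
from fit import *
t,y,s=st();print(t,y,s['joint_pos'])
c=snap('wrist','w9'); snap('top','t9'); snap('scene','s9')
W=cloud(c).reshape(-1,3); W=W[~np.isnan(W[:,0])]
for z0 in np.arange(.11,.21,.01):
  q=W[(W[:,2]>z0)&(W[:,2]<z0+.01)&(abs(W[:,0]-.597)<.025)&(abs(W[:,1]+.21)<.045)]
  if len(q)>5: print(z0.round(2),len(q),q.min(0).round(4),q.max(0).round(4))
"
```

```text
[ 0.5967543  -0.20909222  0.24515652] -89.94908270881128 [-0.49580751  0.1850776   1.68650279 -0.0039736   1.26108892  1.07527142]
0.11 225 [ 0.5784 -0.2338  0.11  ] [ 0.6183 -0.193   0.12  ]
0.12 134 [ 0.5889 -0.2336  0.1201] [ 0.6124 -0.1924  0.13  ]
0.13 181 [ 0.5881 -0.2338  0.1301] [ 0.6123 -0.1903  0.1399]
0.14 206 [ 0.5879 -0.2338  0.1401] [ 0.6123 -0.1882  0.15  ]
0.15 219 [ 0.5882 -0.2336  0.15  ] [ 0.6122 -0.1862  0.16  ]
0.16 262 [ 0.5877 -0.2337  0.1601] [ 0.6123 -0.184   0.17  ]
0.17 297 [ 0.5878 -0.2338  0.1701] [ 0.6125 -0.1818  0.18  ]
0.18 491 [ 0.5851 -0.2354  0.18  ] [ 0.6125 -0.1801  0.19  ]
0.19 891 [ 0.5858 -0.2344  0.19  ] [ 0.6115 -0.1788  0.1953]
```

View pics/w9.png

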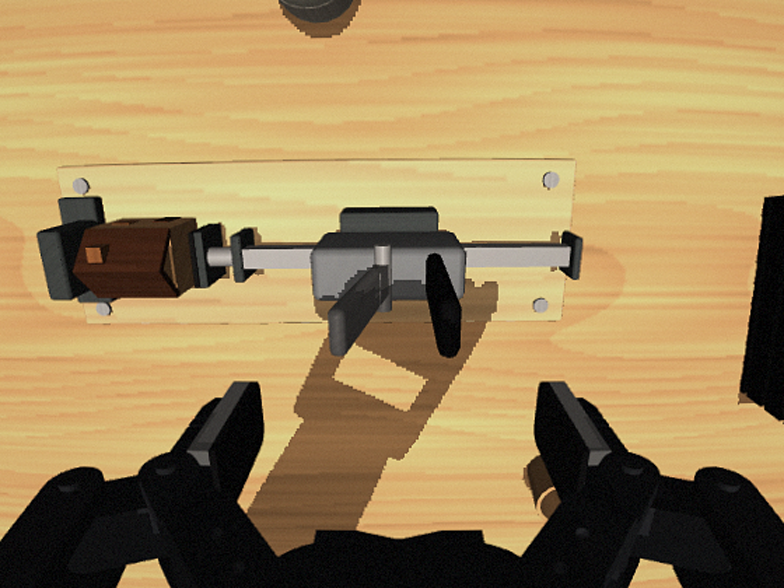

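View pics/t9.png

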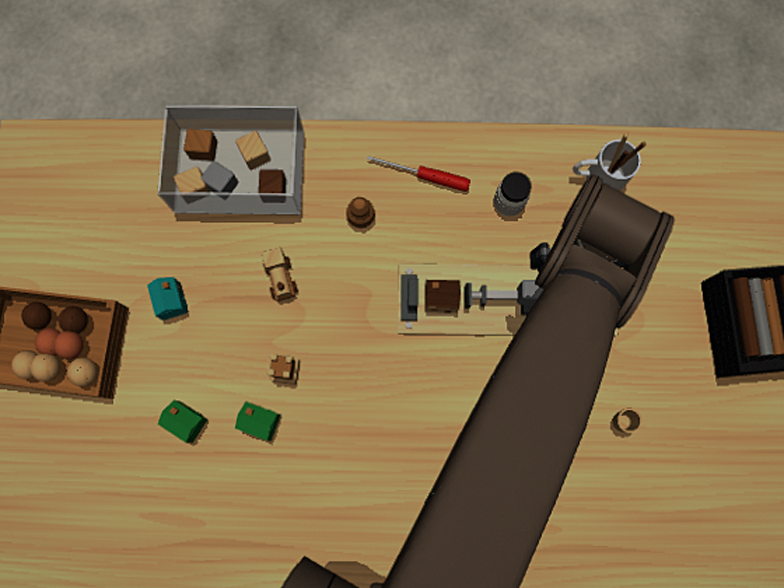

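View pics/s9.png

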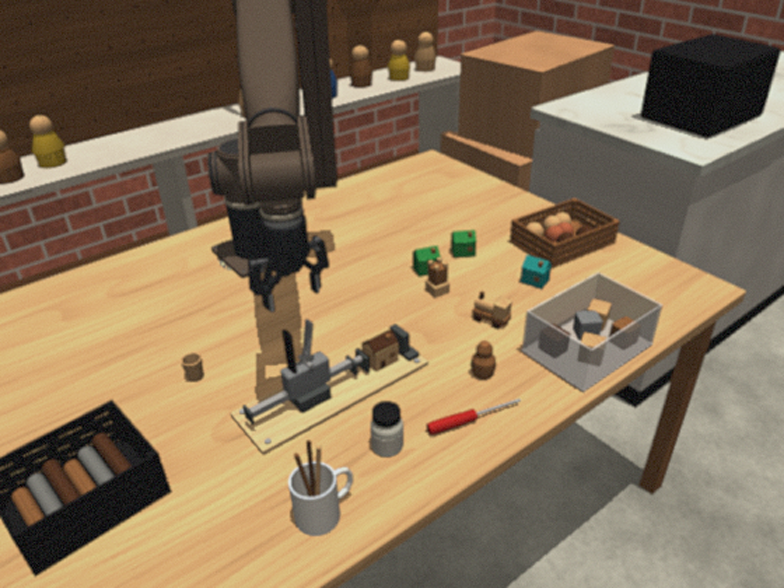

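The wrist view here shows the whole clamp: jaw at (70,250), house at (135,258), pad at (205,255), bright plunger at (220,257), head plate at (243,255), trigger tip at (340,350) and handle tip at (450,350). I'll take reference measurements before descending.

```bash
cat > meas.py <<'E'
from h import *
def meas(c,show=True):
    W=cloud(c); P=W.reshape(-1,3); P=P[~np.isnan(P[:,0])]
    o={}
    a=P[(abs(P[:,0]-.5965)<.021)&(abs(P[:,0]-.5965)>.0095)&(P[:,2]>.048)&(P[:,2]<.062)&(P[:,1]<-.0)&(P[:,1]>-.14)]
    h,e=np.histogram(a[:,1],bins=np.arange(-.14,0.0,.001))
    o['prof']=' '.join('%d:%d'%(round(1000*x),n) for x,n in zip(e,h) if n>2)
    return o
def crop(c,fn,x0,x1,y0,y1,s):
    cv2.imwrite(f'pics/{fn}.png',cv2.resize(c['color'][y0:y1,x0:x1,::-1],None,fx=s,fy=s,interpolation=cv2.INTER_CUBIC))
E
python3 -c "
from meas import *
c=load('w9'); print(meas(c)['prof']); crop(c,'w9z',20,240,130,240,3.4)
W=cloud(c)
for v in range(168,200,3): print(v,' '.join('%d/%d'%(1000*W[v,u,1],1000*W[v,u,2]) for u in range(126,190,4)))"
```

```text
-101:31 -100:25 -99:19 -98:17 -97:14 -96:19 -95:14 -94:11 -93:6 -76:15 -75:70 -74:32 -73:20 -72:26 -71:19 -70:20 -69:17 -68:27 -67:24 -66:21 -65:8 -54:84 -53:54 -52:10 -51:3
168 -53/49 -53/40 -64/57 -69/58 -71/56 -74/52 -74/42 -74/32 -74/21 -75/11 -95/55 -99/55 -100/46 -100/33 -98/12 -102/11
171 -53/50 -53/42 -64/58 -67/56 -72/57 -74/53 -74/43 -74/33 -73/19 -75/11 -95/55 -99/56 -100/46 -100/34 -97/11 -101/11
174 -53/51 -52/41 -52/32 -67/57 -72/57 -74/53 -74/45 -75/35 -73/20 -75/11 -95/56 -99/56 -100/49 -100/36 -97/12 -101/11
177 -53/52 -53/43 -52/31 -67/57 -71/58 -74/54 -76/48 -80/49 -84/49 -87/47 -93/53 -98/55 -101/53 -105/52 -109/52 -113/51
180 -53/52 -52/43 -52/33 -67/57 -71/57 -74/55 -76/51 -80/51 -85/52 -88/51 -93/55 -98/57 -101/54 -105/55 -109/54 -113/55
183 -53/53 -53/45 -52/33 -66/57 -70/57 -74/57 -76/52 -81/53 -85/53 -88/51 -93/55 -97/55 -101/55 -105/54 -109/55 -113/54
186 -53/54 -53/46 -52/35 -66/56 -70/58 -74/58 -76/53 -80/52 -84/53 -88/52 -93/56 -97/55 -101/55 -104/53 -109/54 -113/54
189 -52/55 -53/47 -51/35 -66/57 -70/57 -73/56 -75/50 -79/50 -83/50 -87/50 -93/55 -97/55 -100/54 -105/55 -109/55 -112/55
192 -52/56 -52/45 -52/37 -66/58 -69/56 -74/59 -75/51 -74/39 -73/25 -73/13 -92/54 -97/56 -100/54 -100/42 -100/27 -100/11
195 -53/58 -52/46 -52/37 -65/57 -69/57 -73/58 -74/50 -74/41 -73/26 -73/12 -77/12 -96/56 -100/54 -100/43 -95/11 -99/11
198 -53/58 -52/48 -52/39 -65/59 -69/58 -73/59 -74/52 -75/42 -67/12 -72/11 -76/11 -96/55 -100/55 -90/11 -95/12 -99/11
```

View pics/w9z.png

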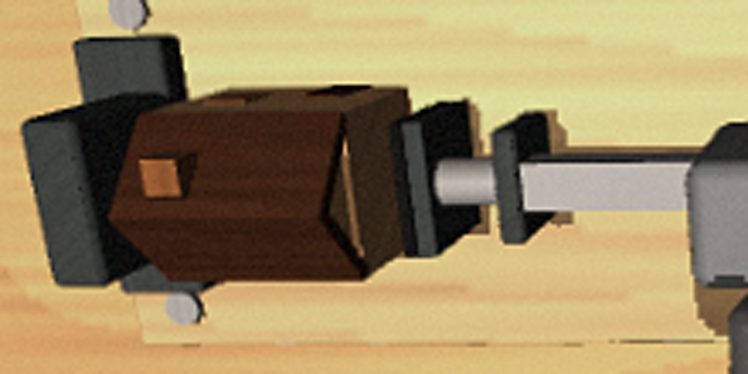

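Depth reads the pad's back face at y −74.5 mm, the head's back face at −100.5 mm and the house's near end at −53 mm. Their 26 mm spacing is an 18 mm free plunger plus the 8 mm head plate, so compression = 26 − spacing. Descending around trigger and handle.

Call:
{"method": "drive_tool", "body": {"commands": [[[0.1, 0.05, -2], 0, 8.5], [[0.1, 0.05, -4.5], 0, 8.5], [[0.1, 0.05, -7], 0, 8.5], [[0.1, 0.05, -8.7], 0, 8.5], [[0.1, 0.05, -8.7], 0, 8.5]]}}

```text
time: 9.9
tool_pos: [0.596, -0.2077, 0.1547]
ee_rot: [1.206, 1.206, -1.211]
contact_force: [-0.6, 0.5, 0.3]
gripper_width: 0.0849
```

Call:
{"method": "drive_tool", "body": {"commands": [[[0, 0, 0], 0, 7.5], [[0, 0, 0], 0, 6.5], [[0, 0, 0], 0, 6.2], [[0, 0, 0], 0, 6.0], [[0, 0, 0], 0, 6.0]]}}

```text
time: 10.4
tool_pos: [0.5964, -0.2079, 0.1556]
ee_rot: [1.206, 1.204, -1.21]
contact_force: [0.9, -0.7, -0.8]
gripper_width: 0.0599
```

```bash
cat >> meas.py <<'E'
def m2(fn):
    c=snap('wrist',fn); t,y,s=st()
    P=cloud(c).reshape(-1,3); P=P[~np.isnan(P[:,0])]; dx=abs(P[:,0]-.5965)
    def pk(q,lo,hi):
        v=q[(q>lo)&(q<hi)]
        if len(v)<8: return np.nan,len(v)
        h,e=np.histogram(v,bins=np.arange(lo,hi,.0005)); hs=np.convolve(h,np.ones(4),'same'); m=e[hs.argmax()]
        w=v[abs(v-m)<.002]; return round(1000*np.median(w),2),len(w)
    f=P[(dx>.009)&(dx<.0155)&(P[:,2]>.02)&(P[:,2]<.05)][:,1]
    head=pk(f,-.12,-.045); hd=head[0]/1000
    # head: first cluster from behind
    h,e=np.histogram(f[(f>-.12)&(f<-.03)],bins=np.arange(-.12,-.03,.001)); i=np.argmax(h>max(4,.25*h.max())); head=pk(f,e[i]-.002,e[i]+.004)
    pad=pk(f,head[0]/1000+.009,head[0]/1000+.03)
    hs=P[(dx<.024)&(P[:,2]>.062)&(P[:,2]<.075)][:,1]; hs2=P[(dx>.0212)&(dx<.024)&(P[:,2]>.02)&(P[:,2]<.055)][:,1]
    print('tcp',t.round(4),'yaw',round(y,2),'w',round(s['gripper_width']*1000,2),'F',s['contact_force'].round(1),'t',round(s['time'],2))
    print('head',head,'pad',pad,'spacing',round(pad[0]-head[0],2),'comp',round(26-(pad[0]-head[0]),2),'house end',pk(hs,-.065,-.03),pk(hs2,-.065,-.03))
    h=P[(dx<.014)&(P[:,2]>.155)&(P[:,2]<.2)]; 
    return c
E
python3 -c "
from meas import *
c=m2('w10')"
```

```text
tcp [ 0.5963 -0.2078  0.1554] yaw -89.96 w 60.2 F [ 0.1 -0.3  0.6] t 10.45
head (np.float64(-100.59), 162) pad (np.float64(-74.44), 241) spacing 26.15 comp -0.15 house end (np.float64(-52.36), 497) (np.float64(-52.88), 158)
```

View pics/w10.png

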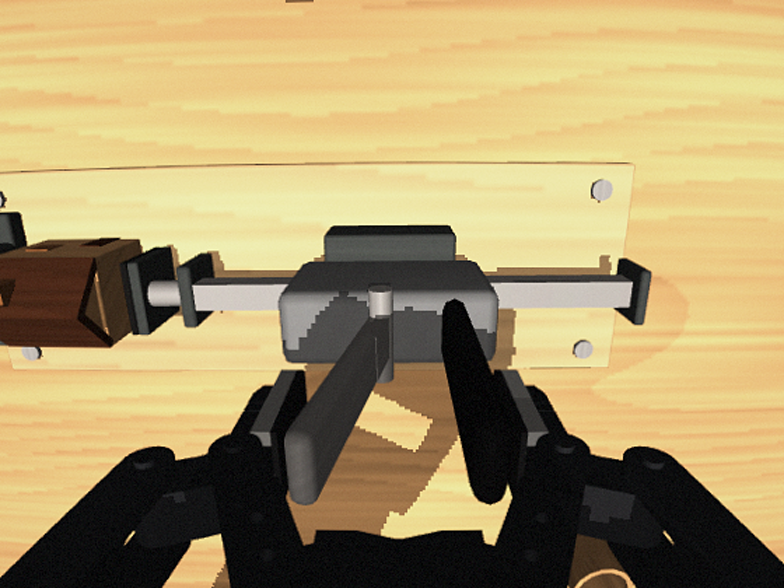

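The fingers straddle trigger (310,450) and handle (475,420), and pad, plunger and head stay in view on the left at (150–195,290). First stroke.

Call:
{"method": "drive_tool", "body": {"commands": [[[0, 0, 0], 0, 5.0], [[0, 0, 0], 0, 4.2], [[0, 0, 0], 0, 3.4], [[0, 0, 0], 0, 2.8], [[0, 0, 0], 0, 2.8]]}}

```text
time: 10.95
tool_pos: [0.5964, -0.2221, 0.1591]
ee_rot: [1.188, 1.181, -1.22]
contact_force: [-4.5, -36.4, -0.1]
gripper_width: 0.0286
```

```bash
python3 -c "
from meas import *
c=m2('w11')"
```

```text
tcp [ 0.5964 -0.2221  0.1591] yaw -89.99 w 29.08 F [ -3.9 -35.8  -0.7] t 11.0
head (np.float64(-94.25), 175) pad (np.float64(-68.35), 275) spacing 25.9 comp 0.1 house end (np.float64(-52.36), 527) (np.float64(-53.02), 125)
```

View pics/w11.png

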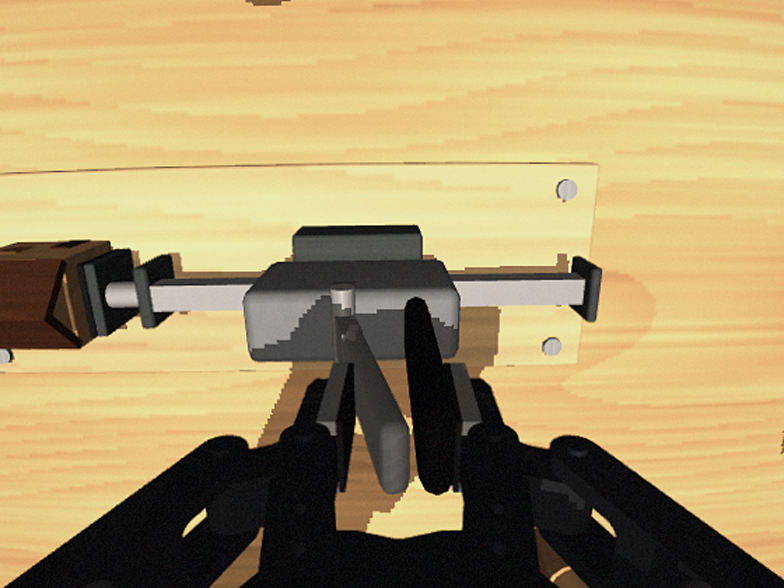

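The first stroke advanced the rod 6.3 mm, but the gripper's centre had to follow the fixed handle, giving 36 N sideways. From now on I'll shift the arm along with the squeeze. Releasing.

Call:
{"method": "drive_tool", "body": {"commands": [[[0, 0.3, -0.1], 0, 4.0], [[0, 0.8, -0.3], 0, 5.0], [[0, 1.4, -0.3], 0, 6.2], [[0, 1.4, -0.3], 0, 6.4], [[0, 1.4, -0.3], 0, 6.4]]}}

```text
time: 11.5
tool_pos: [0.5967, -0.2069, 0.1561]
ee_rot: [1.186, 1.182, -1.218]
contact_force: [0.6, 0.7, -0.4]
gripper_width: 0.064
```

```bash
python3 -c "
from meas import *
c=m2('w12')"
```

```text
tcp [ 0.5967 -0.2072  0.1562] yaw -89.89 w 64.25 F [-0.2 -0.1  1.1] t 11.55
head (np.float64(-94.19), 161) pad (np.float64(-68.43), 263) spacing 25.76 comp 0.24 house end (np.float64(-52.4), 527) (np.float64(-52.96), 128)
```

View pics/w12.png

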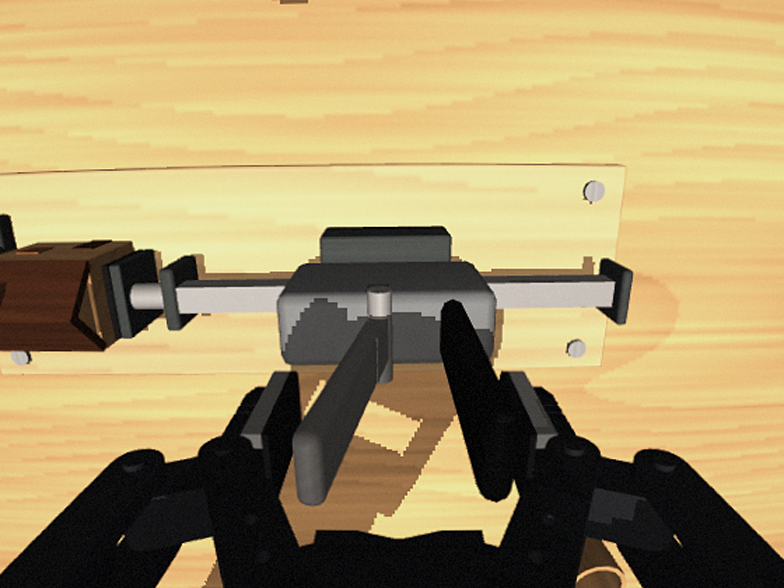

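The trigger is back at rest, the rod stayed, and the pad is about 6 mm from the house. Stroke 2.

Call:
{"method": "drive_tool", "body": {"commands": [[[0, -0.1, 0], 0, 5.2], [[0, -0.5, 0], 0, 4.4], [[0, -0.9, 0], 0, 3.6], [[0, -1.35, 0], 0, 2.8], [[0, -1.35, 0], 0, 2.8]]}}

```text
time: 12.05
tool_pos: [0.5974, -0.2226, 0.1606]
ee_rot: [1.186, 1.178, -1.219]
contact_force: [-5.4, -3.0, 10.9]
gripper_width: 0.0286
```

```bash
python3 -c "
from meas import *
c=m2('w13')"
```

```text
tcp [ 0.5974 -0.2226  0.1606] yaw -89.91 w 28.64 F [-5.4 -2.9 10.4] t 12.1
head (np.float64(-87.9), 173) pad (np.float64(-62.3), 264) spacing 25.6 comp 0.4 house end (np.float64(-51.86), 503) (np.float64(-52.22), 128)
```

Call:
{"method": "drive_tool", "body": {"commands": [[[-0.05, 0.3, -0.1], 0, 4.0], [[-0.05, 0.8, -0.3], 0, 5.0], [[-0.1, 1.45, -0.4], 0, 6.2], [[-0.1, 1.45, -0.4], 0, 6.4], [[-0.1, 1.45, -0.4], 0, 6.4]]}}

```text
time: 12.6
tool_pos: [0.5964, -0.2079, 0.1562]
ee_rot: [1.184, 1.178, -1.219]
contact_force: [0.0, -0.3, -0.1]
gripper_width: 0.0638
```

Call:
{"method": "drive_tool", "body": {"commands": [[[0, -0.1, 0], 0, 5.2], [[0, -0.5, 0], 0, 4.4], [[0, -0.9, 0], 0, 3.6], [[0, -1.35, 0], 0, 2.8], [[0, -1.35, 0], 0, 2.8]]}}

```text
time: 13.1
tool_pos: [0.5971, -0.2227, 0.1602]
ee_rot: [1.186, 1.176, -1.219]
contact_force: [-4.8, 0.2, 11.6]
gripper_width: 0.0288
```

```bash
python3 -c "
from meas import *
c=m2('w14')"
```

```text
tcp [ 0.597  -0.2227  0.1601] yaw -89.94 w 28.69 F [-4.5 -0.4 12.1] t 13.15
head (np.float64(-81.05), 184) pad (np.float64(-55.48), 285) spacing 25.57 comp 0.43 house end (np.float64(-45.03), 518) (np.float64(-45.33), 111)
```

View pics/w14.png

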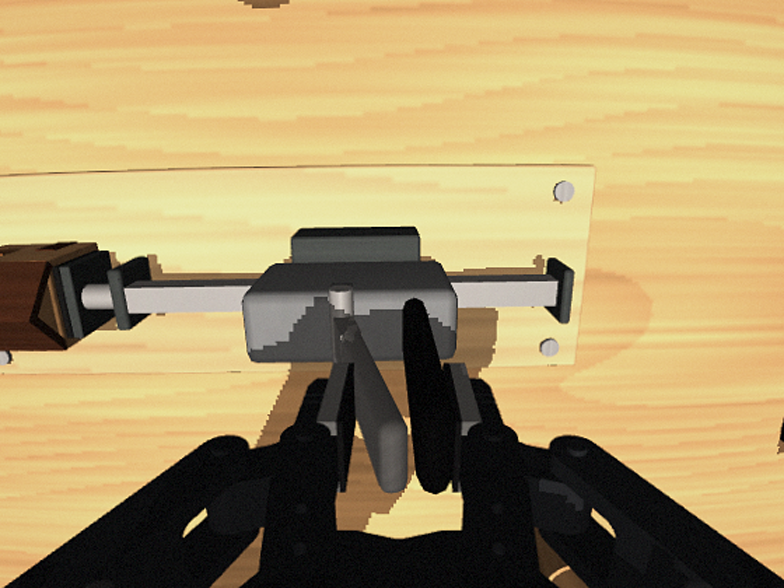

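The house is sliding with the pad, plunger nearly free, and about 5.5 mm is left before the jaw. Stroke 4 is safe in full, since even 10.5 mm would give only about 5 mm compression.

Call:
{"method": "drive_tool", "body": {"commands": [[[-0.05, 0.3, -0.1], 0, 4.0], [[-0.05, 0.8, -0.3], 0, 5.0], [[-0.1, 1.45, -0.4], 0, 6.2], [[-0.1, 1.45, -0.4], 0, 6.4], [[-0.1, 1.45, -0.4], 0, 6.4]]}}

```text
time: 13.65
tool_pos: [0.596, -0.2081, 0.1558]
ee_rot: [1.184, 1.176, -1.219]
contact_force: [-0.6, 0.6, -0.3]
gripper_width: 0.0642
```

Call:
{"method": "drive_tool", "body": {"commands": [[[0, -0.1, 0], 0, 5.2], [[0, -0.5, 0], 0, 4.4], [[0, -0.9, 0], 0, 3.6], [[0, -1.35, 0], 0, 2.8], [[0, -1.35, 0], 0, 2.8]]}}

```text
time: 14.15
tool_pos: [0.5967, -0.2226, 0.1596]
ee_rot: [1.186, 1.174, -1.219]
contact_force: [-4.2, -0.4, 12.3]
gripper_width: 0.0289
```

```bash
python3 -c "
from meas import *
c=m2('w15')"
```

```text
tcp [ 0.5967 -0.2226  0.1596] yaw -89.98 w 29.34 F [-4.3  0.  10.9] t 14.2
head (np.float64(-74.13), 196) pad (np.float64(-49.8), 286) spacing 24.33 comp 1.67 house end (np.float64(-39.01), 557) (np.float64(-39.58), 125)
```

The house is now against the fixed jaw (near end −39.6 mm) with about 1.7 mm compression. Releasing, then squeezing in small steps.

Call:
{"method": "drive_tool", "body": {"commands": [[[-0.05, 0.3, -0.1], 0, 4.0], [[-0.05, 0.8, -0.3], 0, 5.0], [[0, 1.45, -0.4], 0, 6.2], [[0, 1.45, -0.4], 0, 6.4], [[0, 1.45, -0.4], 0, 6.4]]}}

```text
time: 14.7
tool_pos: [0.5967, -0.2081, 0.1553]
ee_rot: [1.185, 1.174, -1.219]
contact_force: [-0.5, -0.5, -0.2]
gripper_width: 0.0643
```

Call:
{"method": "drive_tool", "body": {"commands": [[[0, -0.1, 0], 0, 5.4], [[0, -0.4, 0], 0, 4.8], [[0, -0.7, 0], 0, 4.2], [[0, -0.9, 0], 0, 3.8], [[0, -0.9, 0], 0, 3.8]]}}

```text
time: 15.2
tool_pos: [0.5973, -0.2182, 0.1585]
ee_rot: [1.185, 1.172, -1.219]
contact_force: [-4.4, 0.5, 10.2]
gripper_width: 0.038
```

```bash
python3 -c "
from meas import *
c=m2('w16')"
```

```text
tcp [ 0.5973 -0.2182  0.1585] yaw -89.98 w 37.87 F [-3.7 -0.6  8.9] t 15.25
head (np.float64(-70.92), 196) pad (np.float64(-49.81), 248) spacing 21.11 comp 4.89 house end (np.float64(-38.99), 550) (np.float64(-39.57), 134)
```

Call:
{"method": "drive_tool", "body": {"commands": [[[0, -0.1, 0], 0, 3.6], [[0, -0.2, 0], 0, 3.4], [[0, -0.3, 0], 0, 3.2], [[0, -0.4, 0], 0, 3.0], [[0, -0.4, 0], 0, 3.0]]}}

```text
time: 15.75
tool_pos: [0.5973, -0.2222, 0.159]
ee_rot: [1.185, 1.172, -1.219]
contact_force: [-2.3, 1.3, 5.8]
gripper_width: 0.0301
```

```bash
python3 -c "
from meas import *
c=m2('w17')"
```

```text
tcp [ 0.5973 -0.2222  0.159 ] yaw -89.98 w 30.12 F [-2.   0.8  5.4] t 15.8
head (np.float64(-69.44), 214) pad (np.float64(-49.82), 227) spacing 19.62 comp 6.38 house end (np.float64(-38.95), 563) (np.float64(-39.65), 123)
```

View pics/w17.png

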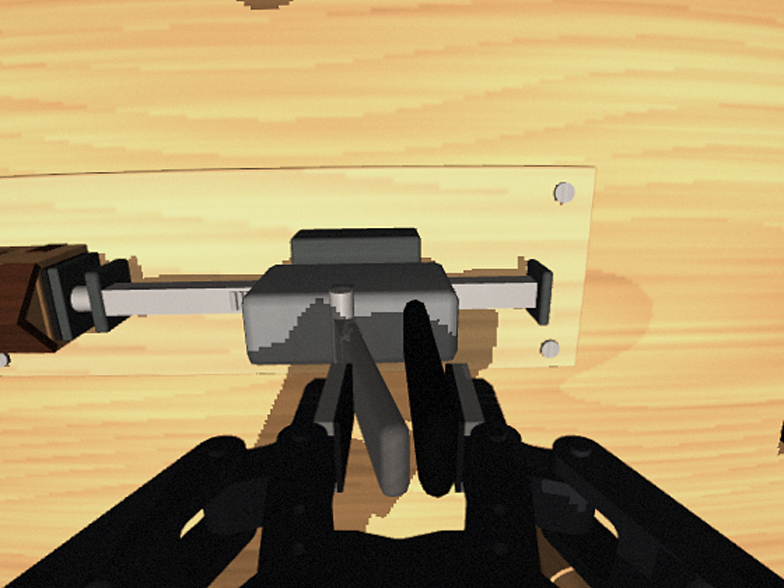

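Call:
{"method": "drive_tool", "body": {"commands": [[[0, -0.05, 0], 0, 2.9], [[0, -0.1, 0], 0, 2.8], [[0, -0.1, 0], 0, 2.75], [[0, -0.1, 0], 0, 2.75], [[0, -0.1, 0], 0, 2.75]]}}

```text
time: 16.3
tool_pos: [0.5973, -0.2227, 0.1593]
ee_rot: [1.187, 1.174, -1.218]
contact_force: [-1.5, -1.0, 5.6]
gripper_width: 0.0285
```

```bash
python3 -c "
from meas import *
c=m2('w18')"
```

```text
tcp [ 0.5973 -0.2227  0.1593] yaw -90.02 w 28.68 F [-1.7 -0.5  6.5] t 16.35
head (np.float64(-69.44), 207) pad (np.float64(-49.76), 226) spacing 19.68 comp 6.32 house end (np.float64(-39.02), 563) (np.float64(-39.66), 133)
```

The trigger is at its stop with about 6.3 mm compression. That is inside the window but near its lower edge, so I'll take one more, carefully stepped stroke for about 8–9 mm.

Call:
{"method": "drive_tool", "body": {"commands": [[[-0.05, 0.3, -0.1], 0, 4.0], [[-0.05, 0.8, -0.3], 0, 5.0], [[-0.1, 1.45, -0.4], 0, 6.2], [[-0.1, 1.45, -0.4], 0, 6.4], [[-0.1, 1.45, -0.4], 0, 6.4]]}}

```text
time: 16.85
tool_pos: [0.5963, -0.2082, 0.1549]
ee_rot: [1.186, 1.174, -1.218]
contact_force: [-0.4, 0.3, 0.1]
gripper_width: 0.064
```

```bash
python3 -c "
from meas import *
c=m2('w19')"
```

```text
tcp [ 0.5964 -0.2084  0.1552] yaw -90.0 w 63.95 F [-0.2 -0.2 -0.4] t 16.9
head (np.float64(-69.45), 196) pad (np.float64(-49.81), 237) spacing 19.64 comp 6.36 house end (np.float64(-39.11), 563) (np.float64(-39.67), 128)
```

Call:
{"method": "drive_tool", "body": {"commands": [[[0, -0.1, 0], 0, 5.6], [[0, -0.2, 0], 0, 5.2], [[0, -0.4, 0], 0, 4.8], [[0, -0.5, 0], 0, 4.6], [[0, -0.5, 0], 0, 4.6]]}}

```text
time: 17.4
tool_pos: [0.5968, -0.2144, 0.1567]
ee_rot: [1.186, 1.171, -1.218]
contact_force: [-1.7, -1.2, 5.5]
gripper_width: 0.046
```

```bash
python3 -c "
from meas import *
c=m2('w20')"
```

```text
tcp [ 0.5968 -0.2144  0.1567] yaw -90.02 w 46.28 F [-2.1 -1.4  4.3] t 17.45
head (np.float64(-69.53), 199) pad (np.float64(-49.79), 229) spacing 19.74 comp 6.26 house end (np.float64(-38.95), 588) (np.float64(-39.63), 127)
```

Call:
{"method": "drive_tool", "body": {"commands": [[[0, -0.05, 0], 0, 4.5], [[0, -0.1, 0], 0, 4.4], [[0, -0.15, 0], 0, 4.3], [[0, -0.2, 0], 0, 4.2], [[0, -0.2, 0], 0, 4.2]]}}

```text
time: 17.95
tool_pos: [0.5968, -0.2162, 0.1574]
ee_rot: [1.187, 1.171, -1.218]
contact_force: [-2.8, 0.7, 6.1]
gripper_width: 0.0419
```

```bash
python3 -c "
from meas import *
c=m2('w21')"
```

```text
tcp [ 0.5968 -0.2162  0.1574] yaw -90.03 w 42.35 F [-2.7  0.6  6.8] t 18.0
head (np.float64(-69.5), 194) pad (np.float64(-49.75), 228) spacing 19.75 comp 6.25 house end (np.float64(-38.9), 578) (np.float64(-39.64), 129)
```

Call:
{"method": "drive_tool", "body": {"commands": [[[0, -0.05, 0], 0, 4.1], [[0, -0.1, 0], 0, 4.0], [[0, -0.15, 0], 0, 3.9], [[0, -0.2, 0], 0, 3.8], [[0, -0.2, 0], 0, 3.8]]}}

```text
time: 18.5
tool_pos: [0.5968, -0.2181, 0.158]
ee_rot: [1.188, 1.172, -1.218]
contact_force: [-4.4, -0.3, 6.8]
gripper_width: 0.0383
```

```bash
python3 -c "
from meas import *
c=m2('w22')"
```

```text
tcp [ 0.5968 -0.2181  0.1581] yaw -90.07 w 38.47 F [-2.8 -0.   5.7] t 18.55
head (np.float64(-68.6), 206) pad (np.float64(-49.83), 209) spacing 18.77 comp 7.23 house end (np.float64(-38.96), 572) (np.float64(-39.6), 119)
```

Call:
{"method": "drive_tool", "body": {"commands": [[[0, -0.05, 0], 0, 3.7], [[0, -0.1, 0], 0, 3.6], [[0, -0.15, 0], 0, 3.5], [[0, -0.15, 0], 0, 3.5], [[0, -0.15, 0], 0, 3.5]]}}

```text
time: 19.05
tool_pos: [0.5968, -0.2196, 0.1584]
ee_rot: [1.188, 1.172, -1.218]
contact_force: [-3.0, 0.0, 6.1]
gripper_width: 0.0353
```

```bash
python3 -c "
from meas import *
c=m2('w23')"
```

```text
tcp [ 0.5968 -0.2197  0.1584] yaw -90.08 w 34.95 F [-3.4 -1.   6.2] t 19.1
head (np.float64(-67.95), 202) pad (np.float64(-49.79), 191) spacing 18.16 comp 7.84 house end (np.float64(-38.95), 573) (np.float64(-39.6), 124)
```

Compression is 7.8 mm with the trigger held mid-stroke. I'll hold for one call and check steadiness and the house pose.

Call:
{"method": "drive_tool", "body": {"commands": [[[0, 0, 0], 0, 3.45], [[0, 0, 0], 0, 3.45], [[0, 0, 0], 0, 3.45], [[0, 0, 0], 0, 3.45], [[0, 0, 0], 0, 3.45]]}}

```text
time: 19.6
tool_pos: [0.5968, -0.2198, 0.1584]
ee_rot: [1.188, 1.171, -1.219]
contact_force: [-3.6, -2.5, 4.3]
gripper_width: 0.0347
```

```bash
python3 -c "
from meas import *
from fit import fith
c=m2('w24'); print(fith(cloud(c),[.5965,-.009],1.57,.036,zb=.012)); snap('scene','s24'); crop(load('s24'),'s24z',160,310,190,310,5)"
```

```text
tcp [ 0.5968 -0.2198  0.1585] yaw -90.09 w 34.72 F [-3.3 -1.9  3.9] t 19.65
head (np.float64(-67.92), 206) pad (np.float64(-49.82), 194) spacing 18.1 comp 7.9 house end (np.float64(-39.03), 579) (np.float64(-39.55), 133)
(array([ 0.59563595, -0.03013846]), np.float64(93.45298627043346), np.float64(0.08145270817546768), np.float64(0.021802004970313954), np.int64(1563))
```

View pics/w24.png

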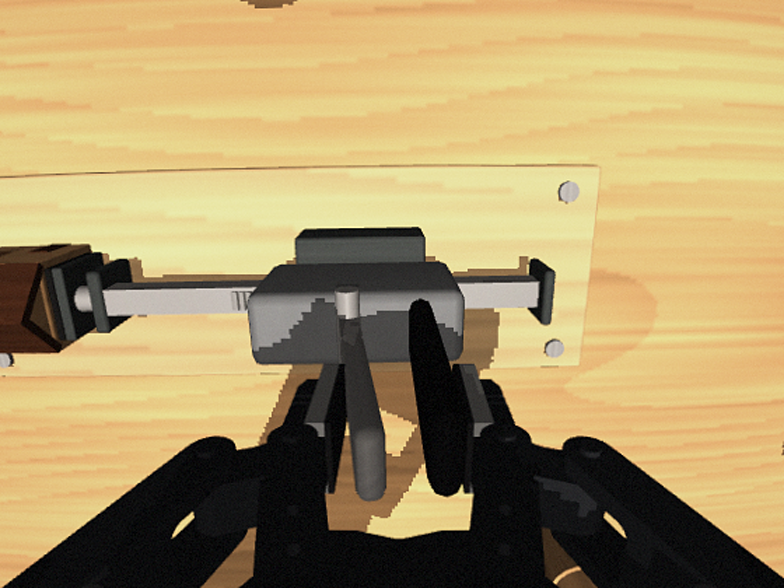

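View pics/s24z.png

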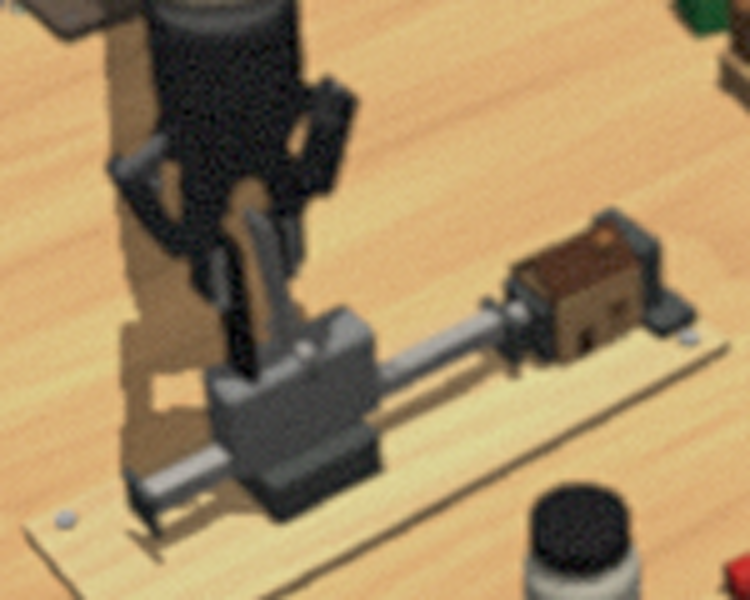

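```bash
python3 -c "
from meas import *
P=cloud(load('w24')).reshape(-1,3); P=P[~np.isnan(P[:,0])]
q=P[(abs(P[:,0]-.5965)<.024)&(P[:,2]>.059)&(P[:,2]<.075)&(abs(P[:,1]+.0392)<.003)]
q2=P[(abs(P[:,0]-.5965)<.024)&(abs(P[:,0]-.5965)>.0212)&(P[:,2]>.02)&(P[:,2]<.06)&(abs(P[:,1]+.0396)<.003)]
a=np.vstack([q,q2]); print(len(a),np.linalg.lstsq(np.c_[a[:,0]-.5965,a[:,2]-.05,np.ones(len(a))],a[:,1],rcond=None)[0])
s=P[(P[:,1]>-.038)&(P[:,1]<-.02)&(P[:,2]>.02)&(P[:,2]<.058)&(abs(P[:,0]-.5965)<.03)]; print('sides x',np.percentile(s[:,0],[1,5,50,95,99]))
"
```

```text
1087 [ 0.00764824  0.0213472  -0.03924874]
sides x [0.62017686 0.62031358 0.62060879 0.62142194 0.62160363]
```

The end face is square to the bar (0.008 rad) and upright (about 0.02 rad). The house centre is at x ≈ 0.5956, 1 mm off the centre line. Handing in.

```bash
python3 -c "
from station import workorder
print(workorder.sign_off())"
```

```text
the job is handed in; nothing more can be done
None
```

The house is clamped against the fixed jaw with the spring pad about half pressed in. I handed the job in at about 20 s with the fingers still squeezing the trigger.

**What I did:** I picked up the brown gabled house across its 50 mm walls, stood it between the jaws with its ridge along the bar, and let go. I then pumped the trigger by closing the fingers over trigger and handle: five full strokes, then a sixth in small steps, stopping part-way.

**Last checks (wrist and scene cameras):**
- **Compression:** about 7.9 mm from depth, with up to about 0.4 mm of measuring bias. The highest I measured was 7.9 mm, against the 14 mm crush limit.
- **House:** its near end was steady at y = −39.6 mm, and it stopped moving once it met the jaw. It was about 1 mm off the centre line, with yaw of about 0.01 rad and tilt of about 0.02 rad.
- **Trigger:** the finger opening was 34.7 mm, against 53 mm at rest, so it is well squeezed. I inferred that the fingers press on it from its return spring; I did not measure that force.

**What disagreed or went wrong:**
- In the first stroke the gripper's centre was pushed sideways with about 36 N, because the handle is fixed. I moved the arm along with the squeeze after that.
- The fifth stroke reached its stop at only 6.3 mm, less than I expected, so I added the sixth.
- One final fit of the roof gave a yaw 3.5° off. The house was only partly in view then, so I relied on the end-face fit.
- I did not measure the bystanders again at the end. My last overhead picture, before pumping, shows them where they were.

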